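# Roll the canister into line with the tumbler spindle

### The job

Roll the aluminium canister that lies on its side on the sheet-metal table, stroking along its top with the fingertips, until its long axis is in line with the black steel spindle that sticks out of the headstock, and leave it resting there by itself, ready to be pushed on. Touch only its upper side, roll it slowly so that it never runs away, and do not grasp or lift it. Do not let it bump the spindle or the headstock, and leave all the other things on the table where they are.

Things in the scene. Friction and masses are not known exactly. Their poses are not given: they have to be found in the camera images.
- canister: dented aluminium canister lying on its side, free to roll; 150 mm long, body 70 mm in diameter, carried by two raised 72 mm rolling beads near its ends: axis 36 mm, top of the body 71 mm above the table; 0.28 to 0.56 kg. Origin in the middle, on its axis. x is its long axis, lid at -x (towards the robot); y and z turn as it rolls (z up at the start). Let go at a slow speed it stops within centimetres
- canister_mouth (a point): middle of the canister's +x end (dark round drive mouth), 75 mm from its origin. It starts nearly parallel to the spindle, 90 to 150 mm left or right of the spindle's line. A fingertip that grips the canister's top without slipping travels twice as far as the canister and so runs ahead of it: several short strokes are needed
- headstock: headstock, fixed: 100 x 120 mm foot 8 mm thick, upright riveted sheet-metal block 108 mm high, 44 mm bayonet socket ring on its front. Origin on the table under the middle of the foot; z up; its -x axis points along the spindle towards the robot. The canister is in line when its origin has y = 0 in this frame and its x axis is parallel to this x axis
- spindle_tip (a point): free end of the black steel spindle, 16 mm in diameter, locked level in the headstock's socket, 36 mm above the table; 90 mm from the headstock's origin along its -x axis. At the start the canister's near end is about 40 mm short of it, measured along the spindle
- heel_block: worn red rubber heel brake block, 45 x 50 x 36 mm, bystander; stands on the other side of the spindle's line from the canister, 90 to 150 mm from that line; origin under its middle
- skate_wheel: white skate wheel lying flat, 58 mm in diameter, 32 mm high, bystander beside the spindle; origin under its middle
- bearing: steel ball bearing lying flat, 22 mm in diameter, 7 mm high, bystander beside the spindle; origin under its middle
- bakelite_handle: cream bakelite tool handle with a brass ferrule, lying, 122 x 30 x 26 mm, long axis x, bystander nearer the robot than the canister; origin on the table under its middle
- copper_dish: copper dish, 110 mm in diameter, 32 mm high, bystander on the right; origin under its middle
- oil_bottle: amber glass bottle, 52 mm in diameter, 120 mm high, bystander on the left; origin under its middle
- spanner: steel spanner lying flat, 150 mm long, bystander at the back left; origin under its middle
There are look-alikes about, which are no part of the job. Of the things shaped like the canister, the aluminium one is meant. What is shaped like the headstock but purple is not meant.

How it is judged:
By the outcome, as a careful person would: the job done as asked, in the order asked, and still so for the second after the job is handed in, with the robot touching nothing.
It also fails if it takes over 70 s, if anything falls off the work surface, if the arm or the gripper's body presses on something with over 40 N, if the wrist force passes 120 N, or if a joint passes its speed limit or range.

### The arm

A 6-joint arm with a two-finger parallel gripper is mounted at the origin on the work surface. World frame = base frame: x ahead of the robot, y to its left, z up, the work surface at z = 0. Lengths are in m, angles in degrees, forces in N, time in s.
With the tool pointing down it reaches from about 0.4 to 0.825 m from the base axis. Payload 7 kg.
Tool frame: the origin (TCP) lies at the very end of the fingers, on their centre line; the grasp point (between the pads) lies 19 mm behind it (r.hold_point_z is the distance from the TCP to the grasp point, in m); z points along the fingers, y is the direction in which the jaws open and shut (so a half turn about z gives the same grasp; the last joint's range is limited). The gripper opens to 88 mm and grips with 3 to 60 N. Pads are 19 mm wide; open, the fingers measure 130 mm over their backs; the gripper's body (78 mm by 193 mm) begins 47 mm behind the grasp point.
Start: joints at [-60.269, 20.546, 0.682, 0, -70.136, -16.507], TCP at [0.154, -0.657, 0.227] pointing down, gripper open.
Joint ranges: [-176.03, 176.03], [-82.01, 121.73], [-58.28, 71.71], [-173.87, 95.51], [-174.79, -0.11], [-173.66, 173.66]. Speed limits (degrees/s): [136.94, 136.94, 172.46, 180, 180, 180].

### API

Orientations are given as [roll, pitch, yaw] about the fixed x, y, z axes, in that order (R = Rz(yaw) Ry(pitch) Rx(roll)).
In Python, from plant import r gives the robot as it stands. The module is installed in compiled form; this text tells all that it offers.
- The arm moves only by the shell command python3 -m inch 'ROWS' [FORCE]. ROWS is text: rows parted by semicolons, each of 7 numbers parted by spaces: the shift along the tool's x, y, z in m, then the turn, a rotation vector about the tool's x, y, z in rad, then the opening, from 0 (shut) to 1 (fully open). In form: tx ty tz ax ay az jaw; .... A call has 1 to 20 rows; each row shifts and turns the commanded pose from where the row before left it, along the tool's axes as they then stand; what a row does not reach is not made up. A row lasts 1/12 s, in which the tool goes at most 41.7 mm and 7.16 degrees, less where a joint would pass 70% of its speed; a pose out of reach is approached as far as the arm can. A call with a gripper value outside its range is refused whole. The fingers move at their own pace and stop on an object; FORCE is the grip in N (left out, the last holds). Time passes only in rows, so rows that do not move let the fingers close. It gives the time, the measured TCP pose, the force and the opening at its end, in the units of the state.
- r.get_state(): the state, without advancing time (a new reading comes with each control period).
- r.capture(name): name is "scene" or "top" or "wrist"; returns the picture (400x640x3 uint8, red, green, blue); there is no depth.
- r.camera_params(name): a dict with "vfov" (degrees; the focal length in pixels is half the picture's height over the tangent of half this angle, whatever the lens; pixels are square), "cx", "cy" (the principal point, pixels), "R" (3x3) and "t" (3): a world point X has camera coordinates R X + t. Camera axes: x right, y down, z forward; pixel columns grow to the right and rows downward; lengths in m; the calibration is good to about 2 mm. The wrist camera is an equidistant fisheye: a pixel r from the principal point sees the ray r / f radians off the axis. A picture is of the moment at which its call begins: read the wrist's pose just before it. camera_params takes no time and is no camera call; for the wrist camera it gives the pose at the moment of the call.
- r.close_job(): hands the job in, once; it reports no verdict.
Trained networks look in the newest picture that a camera, given by its name, has taken for a name from the list of things; names that differ only in an ending like _2 or _b are one class to them, and where a whole thing is asked for, a point or a joint stands for the part that bears it (a point fixed in the world has none). Each returns a list of dicts, best first, with "p" (0 to 1); they miss things now and then, are a little off and sometimes report something else, mostly with a low value. They report only what shows in the picture. A call takes as long as a camera call. They do not tell look-alikes from the thing itself.
- r.recognise(target, camera): "xy" ([column, row] in pixels, amid what is visible of it).
The state is a dict: "time_s": time; "joints": joint angles; "qd": joint speeds; "joint_torque": joint torques, N m; "tcp_pos": TCP position; "eef_rot": TCP orientation; "contact_force": force on the tool from outside, world axes, zero at the start; "moment": the same for the moment, N m; "gripper_width": finger opening in m.
Only numpy, scipy, OpenCV 4.12 (cv2) and the standard library are available. Lean on these libraries where they do the work, as an engineer would, in place of code of your own. Each camera call takes 0.05 s, during which the arm holds its last target.

## Working session

There is one attempt and no reset: what is moved stays moved. The work goes in short steps, Python scripts to look and compute and a shell command to move; the robot and the scene stay as the last step left them, time stands still between calls to the robot, and variables do not carry over. Pictures are saved under pics/ and viewed, and the job is handed in when it is done.

```bash
ls; mkdir -p pics; python3 - <<'E'
from plant import r
import cv2
for n in("scene","top"):
    im=r.capture(n); cv2.imwrite(f"pics/{n}0.png",im[:,:,::-1])
    p=r.camera_params(n);print(n,p)
    for t in("canister","canister_mouth","headstock","spindle_tip","heel_block","bakelite_handle"):
        print(t,[(d["xy"],round(d["p"],2)) for d in r.recognise(t,n)])
print(r.get_state())
E
```

```text
pics
scene {'vfov': 56.723619209196016, 'cx': 322.82978873876084, 'cy': 200.61881876812606, 'R': array([[ 0.56109353,  0.8277032 ,  0.00902526],
       [ 0.70234382, -0.4702867 , -0.53436278],
       [-0.43804933,  0.30616633, -0.84520705]]), 't': array([-0.3200917 , -0.34072768,  1.35429338])}
canister [([302.8, 213.7], 0.81), ([247.0, 231.5], 0.78), ([335.8, 140.5], 0.67)]
canister_mouth [([338.6, 142.0], 0.74), ([250.3, 227.5], 0.71)]
headstock [([208.6, 189.3], 0.84), ([269.8, 309.6], 0.83), ([370.5, 262.6], 0.62)]
spindle_tip [([267.2, 311.6], 0.84), ([209.6, 187.5], 0.77), ([370.1, 262.5], 0.58)]
heel_block [([371.9, 194.7], 0.62), ([448.2, 191.4], 0.42)]
bakelite_handle [([307.0, 173.5], 0.56)]
top {'vfov': 46.46441969132553, 'cx': 320.6000894712364, 'cy': 199.1292801439557, 'R': array([[-0.01461661, -0.99978719, -0.01455758],
       [-0.99655693,  0.01575464, -0.08140076],
       [ 0.08161279,  0.01331765, -0.99657513]]), 't': array([0.00966079, 0.53580657, 1.27825792])}
canister [([336.0, 198.6], 0.83), ([397.7, 208.9], 0.75), ([249.2, 260.1], 0.63), ([353.6, 148.5], 0.26)]

[... 324 characters left out ...]
handle [([302.4, 245.1], 0.91)]
{'time_s': 0.7, 'joints': array([-6.02682367e+01,  2.05428930e+01,  6.83519971e-01, -2.85729091e-03,
       -7.01355120e+01, -1.65082675e+01]), 'qd': array([ 0.00173108,  0.04323597,  0.02863506,  0.09756646,  0.01360953,
       -0.06235046]), 'joint_torque': array([ 1.63646469e-04, -5.82168281e+01,  2.93254513e+01,  7.00130135e+00,
        1.25083150e-02, -3.46226420e-05]), 'tcp_pos': array([ 0.15442038, -0.65708382,  0.22660329]), 'eef_rot': array([-1.79995860e+02,  4.03002579e-03, -1.66777475e+02]), 'contact_force': array([ 0.9730624 ,  0.65603119, -0.25542346]), 'moment': array([-0.0377777 ,  0.05350731,  0.00128485]), 'gripper_width': 0.08780259632753114}
```

View pics/scene0.png

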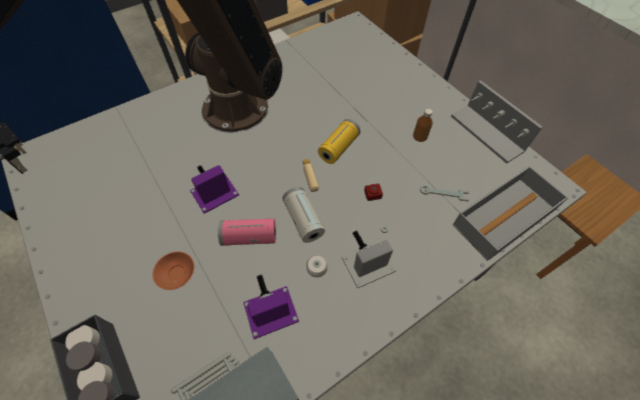

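```bash
python3 - <<'E'
import cv2
im=cv2.imread("pics/top0.png")
cv2.imwrite("pics/topz.png",cv2.resize(im[90:310,210:470],None,fx=3,fy=2.7,interpolation=cv2.INTER_CUBIC)[:600,:800])
E
```

```text
(no output)
```

View pics/topz.png

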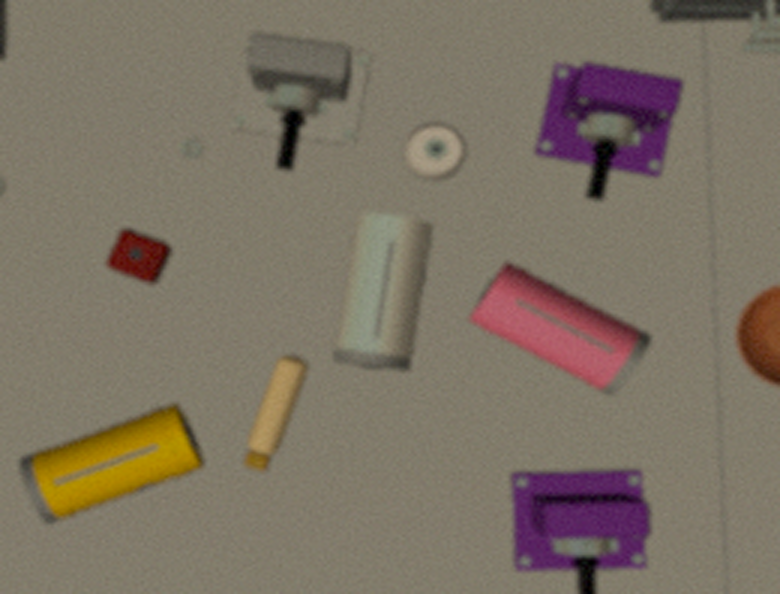

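View pics/top0.png

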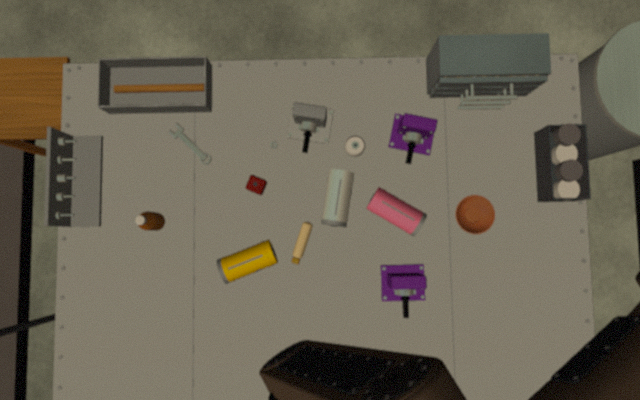

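```bash
cat > h.py <<'E'
import numpy as np
def ray(P,uv,fish=False,H=400):
    f=H/2/np.tan(np.radians(P["vfov"]/2))
    d=np.array([(uv[0]-P["cx"])/f,(uv[1]-P["cy"])/f])
    if fish:
        th=np.hypot(*d); v=np.array([*(d/max(th,1e-9)*np.sin(th)),np.cos(th)])
    else: v=np.array([*d,1.])
    R=np.array(P["R"]);t=np.array(P["t"])
    return -R.T@t, R.T@v
def onz(P,uv,z,fish=False):
    C,v=ray(P,uv,fish); return C+v*(z-C[2])/v[2]
def proj(P,X,fish=False,H=400):
    f=H/2/np.tan(np.radians(P["vfov"]/2))
    c=np.array(P["R"])@np.array(X)+np.array(P["t"])
    if fish:
        rr=np.hypot(c[0],c[1]);th=np.arctan2(rr,c[2]);return np.array([P["cx"]+f*th*c[0]/rr,P["cy"]+f*th*c[1]/rr])
    return np.array([P["cx"]+f*c[0]/c[2],P["cy"]+f*c[1]/c[2]])
E
python3 - <<'E'
from plant import r
from h import *
P=r.camera_params("top");S=r.camera_params("scene")
Z=lambda x,y:(210+x/3,90+y/2.7)
for n,a,z in [("canister seam top",Z(391,240),.071),("seam bot",Z(377,338),.071),("farL",Z(363,214),.036),("farR",Z(430,224),.036),("nearL",Z(336,354),.036),("nearR",Z(408,366),.036),
 ("tip",Z(286,167),.036),("spin base",Z(293,112),.036),("foot nl",Z(237,128),.008),("foot nr",Z(352,140),.008),("foot fr",Z(366,50),.008),
 ("handle far",Z(292,357),.013),("h near",Z(257,465),.013),("heel",(255.4,185.2),.03),("wheel",Z(435,150),.02),("bearing",Z(194,148),.007)]:
    print(n,onz(P,a,z).round(3))
print(onz(S,(354,233),.036),onz(S,(362,250),.036))
W=r.camera_params("wrist");print(W)
R=np.array(W["R"]);print("cam pos",-R.T@np.array(W["t"]))
E
```

```text
canister seam top [ 0.586 -0.053  0.071]
seam bot [ 0.488 -0.039  0.071]
farL [ 0.617 -0.029  0.036]
farR [ 0.606 -0.09   0.036]
nearL [ 0.474 -0.002  0.036]
nearR [ 0.461 -0.067  0.036]
tip [0.667 0.042 0.036]
spin base [0.725 0.035 0.036]
foot nl [0.715 0.089 0.008]
foot nr [ 0.7   -0.02   0.008]
foot fr [ 0.797 -0.035  0.008]
handle far [0.472 0.04  0.013]
h near [0.362 0.074 0.013]
heel [0.577 0.182 0.03 ]
wheel [ 0.686 -0.098  0.02 ]
bearing [0.695 0.131 0.007]
[0.66853359 0.03915548 0.036     ] [0.72268574 0.02611648 0.036     ]
{'vfov': 65.70646984690485, 'cx': 321.87764479351256, 'cy': 200.62739186550306, 'R': array([[-2.29697436e-01,  9.73262086e-01, -1.06028518e-05],
       [ 9.26727907e-01,  2.18718336e-01,  3.05512152e-01],
       [ 2.97345714e-01,  7.01655322e-02, -9.52188177e-01]]), 't': array([ 0.6752068 , -0.03774289,  0.39214681])}
cam pos [ 0.07346748 -0.67641331  0.38493563]
```

```bash
python3 -m inch '0 0 0 0 0 -0.12 0.6; 0 0 0 0 0 -0.12 0.6; 0 0 0 0 0 -0.12 0.6; 0 0 0 0 0 -0.12 0.6; 0 0 0 0 0 -0.12 0.6; 0 0 0 0 0 -0.12 0.6; 0 0 0 0 0 -0.12 0.6; 0 0 0 0 0 -0.12 0.6; 0 0 0 0 0 -0.12 0.6; 0 0 0 0 0 -0.12 0.6'
python3 -m inch '-0.033 -0.017 0 0 0 0 0.6; -0.033 -0.017 0 0 0 0 0.6; -0.033 -0.017 0 0 0 0 0.6; -0.033 -0.017 0 0 0 0 0.6; -0.033 -0.017 0 0 0 0 0.6; -0.033 -0.017 0 0 0 0 0.6; -0.033 -0.017 0 0 0 0 0.6; -0.033 -0.017 0 0 0 0 0.6; -0.033 -0.017 0 0 0 0 0.6; -0.033 -0.017 0 0 0 0 0.6; -0.033 -0.017 0 0 0 0 0.6; -0.033 -0.017 0 0 0 0 0.6; -0.033 -0.017 0 0 0 0 0.6; -0.033 -0.017 0 0 0 0 0.6; -0.033 -0.017 0 0 0 0 0.6; -0.033 -0.017 0 0 0 0 0.6; -0.033 -0.017 0 0 0 0 0.6; -0.033 -0.017 0 0 0 0 0.6; 0 0 0 0 0 0 0.6; 0 0 0 0 0 0 0.6'
python3 - <<'E'
from plant import r
import cv2,pickle
P=r.camera_params("wrist")
im=r.capture("wrist"); cv2.imwrite("pics/w1.png",im[:,:,::-1]);pickle.dump(P,open("w1.pkl","wb"))
print(r.get_state()["joints"])
E
```

```text
time_s: 1.53
tcp_pos: [0.1544, -0.6571, 0.2266]
eef_rot: [-180.0, -0.0, -97.7]
contact_force: [0.4, 0.1, 0.1]
gripper_width: 0.0526
time_s: 3.2
tcp_pos: [0.5411, -0.1099, 0.2263]
eef_rot: [180.0, -0.0, -97.9]
contact_force: [-0.5, -0.7, -0.7]
gripper_width: 0.0523
[ 8.74370606e+00  8.98688814e+00 -1.50262689e+01 -1.51674446e-03
 -6.60218703e+01 -1.66710891e+01]
```

View pics/w1.png

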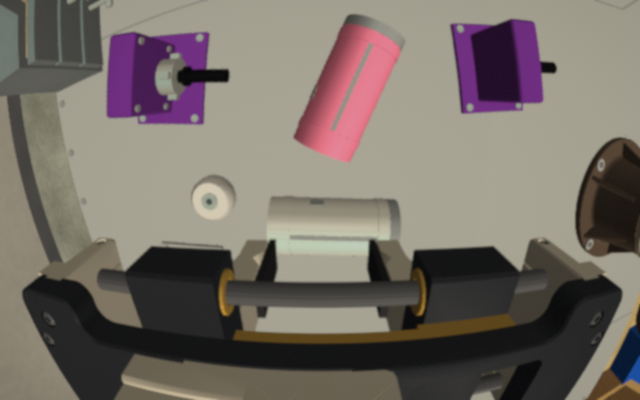

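```bash
python3 -m inch '-0.03 0 0 0 0 0 0.6; -0.03 0 0 0 0 0 0.6; -0.03 0 0 0 0 0 0.6; -0.03 0 0 0 0 0 0.6; -0.03 0 0 0 0 0 0.6; -0.03 0 0 0 0 0 0.6; -0.03 0 0 0 0 0 0.6; -0.03 0 0 0 0 0 0.6; 0 0 0 0 0 0 0.6; 0 0 0 0 0 0 0.6'
python3 - <<'E'
from plant import r
import cv2,pickle
P=r.camera_params("wrist")
im=r.capture("wrist"); cv2.imwrite("pics/w2.png",im[:,:,::-1]);pickle.dump(P,open("w2.pkl","wb"))
cv2.imwrite("pics/w2z.png",cv2.resize(im[60:260,120:440,::-1],None,fx=2.5,fy=2.5,interpolation=cv2.INTER_CUBIC))
E
```

```text
time_s: 4.08
tcp_pos: [0.5736, 0.1262, 0.2265]
eef_rot: [180.0, -0.0, -98.0]
contact_force: [-1.6, -1.0, 0.6]
gripper_width: 0.0525
```

View pics/w2.png

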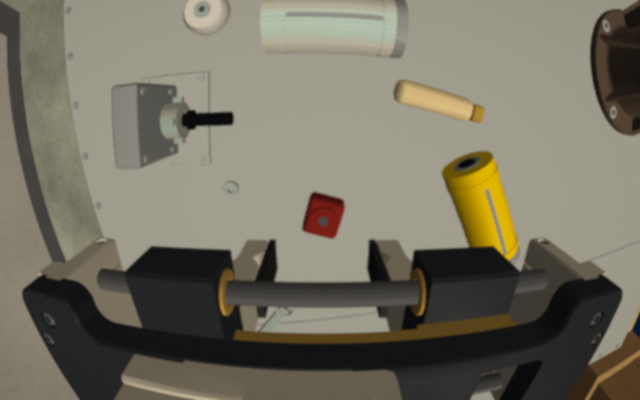

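View pics/w2z.png

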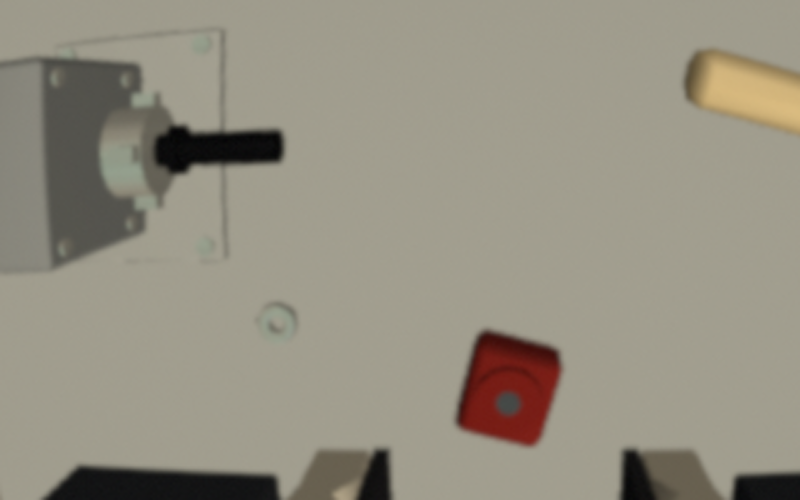

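```bash
python3 - <<'E'
import cv2
im=cv2.imread("pics/w1.png")
cv2.imwrite("pics/w1z.png",cv2.resize(im[180:260,240:420],None,fx=4.4,fy=4.4,interpolation=cv2.INTER_CUBIC))
im=cv2.imread("pics/w2.png")
cv2.imwrite("pics/w2y.png",cv2.resize(im[0:130,240:500],None,fx=3,fy=3,interpolation=cv2.INTER_CUBIC))
E
```

```text
(no output)
```

View pics/w1z.png

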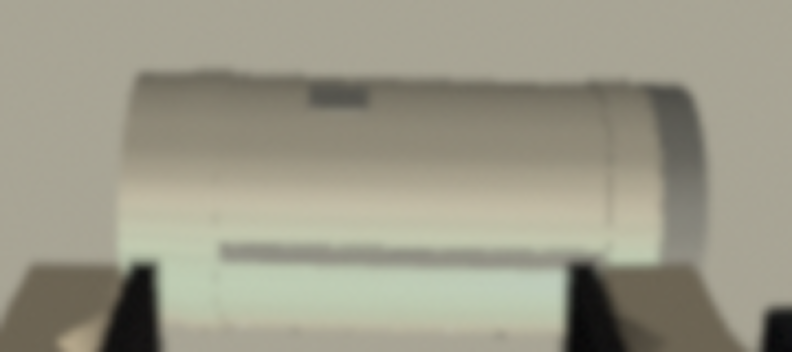

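View pics/w2y.png

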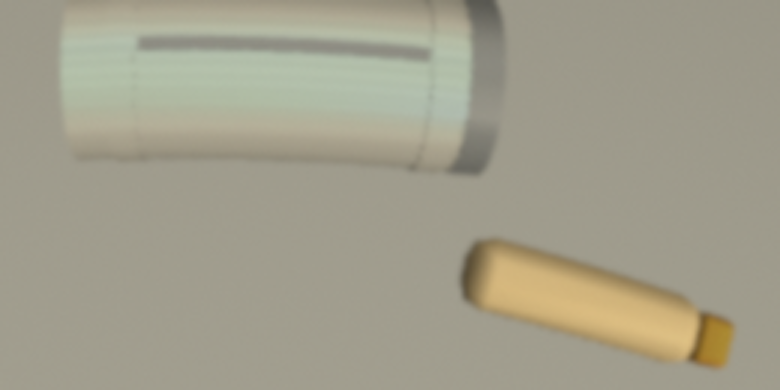

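```bash
cat > fit.py <<'E'
from h import *
import pickle
from scipy.optimize import least_squares
P1=pickle.load(open("w1.pkl","rb"));P2=pickle.load(open("w2.pkl","rb"))
a=lambda x,y:(240+x/4.4-.0,180+y/4.4); b=lambda x,y:(240+x/3,y/3); c=lambda x,y:(120+x/2.5,60+y/2.5)
def rd(P,uv,C,u):
    o,v=ray(P,uv,True); n=np.cross(u,v);n/=np.linalg.norm(n);return abs((o-C)@n)
ph=np.linspace(0,2*np.pi,73)
def disc(C,u,R):
    n=np.array([-u[1],u[0],0]);return [C+R*(np.cos(p)*n+np.sin(p)*np.array([0,0,1])) for p in ph]
def res(q):
    C=np.array([q[0],q[1],.036]);u=np.array([np.cos(q[2]),np.sin(q[2]),0])
    e=[]
    for P,l in ((P2,[b(100,160),b(250,160),b(400,166)]),(P1,[a(150,73),a(300,79),a(560,84)])):
        for uv in l:e.append((rd(P,uv,C,u)-.035)*1e3)
    for P,lo,hi in ((P1,a(119,0)[0],a(708,0)[0]),(P2,b(61,0)[0],b(505,0)[0])):
        e.append(min(proj(P,X,True)[0] for X in disc(C+.075*u,u,.035))-lo)
        e.append(max(proj(P,X,True)[0] for X in disc(C-.075*u,u,.035))-hi)
    return e
s=least_squares(res,[.54,-.047,-.14]);print("can",s.x[:2].round(4),np.degrees(s.x[2]).round(2),np.round(s.fun,1))
C=s.x[:2]
A=onz(P2,c(223,29),.008,True);B=onz(P2,c(227,258),.008,True)
print("foot",A,B,np.linalg.norm(A-B)); d=(B-A)[:2];u=np.array([d[1],-d[0]])/np.hypot(*d);print("yaw foot",np.degrees(np.arctan2(u[1],u[0])))
t=onz(P2,c(283,146),.036,True);t2=onz(P2,c(190,148.5),.036,True);print("spin",t,t2,np.degrees(np.arctan2(*(t2-t)[[1,0]])))
m=(A+B)[:2]/2;print("tip from foot",m-.04*u)
for n,xy in (("h",(686,78)),("h",(702,50)),("h",(696,103))):
    p=onz(P2,c(*xy),.015,True);print(n,p.round(4))
n=np.array([-u[1],u[0]])
print("offset",(C-t[:2])@n,(C-m)@n,"along mouth",(C-t[:2])@u+.075, "lid",(C-t[:2])@u-.075)
for xy in ((686,78),(702,50),(696,103)): p=onz(P2,c(*xy),.013,True)[:2];print("handle along/off",(p-t[:2])@u,(p-t[:2])@n)
E
python3 fit.py
```

```text
can [ 0.536 -0.047] -9.16 [-0.3 -0.2 -0.6  0.  -0.7 -0.5 -0.  -0.5  0.3  0.2]
foot [ 0.69401943 -0.02263013  0.008     ] [0.7136064 0.0932292 0.008    ] 0.11750333384920868
yaw foot -9.595590823788815
spin [0.66434321 0.04246188 0.036     ] [0.71036649 0.03443614 0.036     ] -9.892021965698572
tip from foot [0.66437256 0.04196725]
h [0.474  0.0373 0.015 ]
h [0.4644 0.0243 0.015 ]
h [0.4704 0.0498 0.015 ]
offset -0.10960185454596345 -0.10911904074731768 along mouth -0.03663516651559301 lid -0.186635166515593
handle along/off -0.18732655922990277 -0.03695344496744085
handle along/off -0.19466868071140128 -0.051416430549890986
handle along/off -0.19290867099924064 -0.02513497313802779
```

```bash
python3 -m inch '0 0 0 0 0 0.026 0.6; 0.02 0.001 0 0 0 0 0.6; 0.02 0.001 0 0 0 0 0.6; 0.02 0.001 0 0 0 0 0.6; 0.02 0.001 0 0 0 0 0.6; 0.02 0.001 0 0 0 0 0.6; 0.02 0.001 0 0 0 0 0.6; 0.02 0.001 0 0 0 0 0.6; 0.02 0.001 0 0 0 0 0.6; 0.025 0.001 0 0 0 0 0.6; 0 0 0.025 0 0 0 0.6; 0 0 0.025 0 0 0 0.6; 0 0 0.025 0 0 0 0.6; 0 0 0.025 0 0 0 0.6; 0 0 0.025 0 0 0 0.6; 0 0 0.015 0 0 0 0.6; 0 0 0 0 0 0 0.6; 0 0 0 0 0 0 0.6'
python3 -c "
from plant import r
s=r.get_state();print(s['tcp_pos'],s['eef_rot'],s['contact_force'])"
```

```text
time_s: 5.63
tcp_pos: [0.5335, -0.0563, 0.0865]
eef_rot: [179.9, -0.0, -99.6]
contact_force: [0.1, -0.1, 0.6]
gripper_width: 0.0526
[ 0.53353914 -0.05633055  0.08654153] [ 1.79927501e+02 -4.79275045e-02 -9.95986233e+01] [ 0.13626972 -0.14028867  0.60527341]
```

```bash
python3 -m inch '0 0 0.004 0 0 0 0.6; 0 0 0.004 0 0 0 0.6; 0 0 0.004 0 0 0 0.6; 0 0 0.002 0 0 0 0.6; 0 0 0 0 0 0 0.6'
python3 -m inch '0 0 0.001 0 0 0 0.6; 0 0 0 0 0 0 0.6'
python3 -m inch '0 0 0.001 0 0 0 0.6; 0 0 0 0 0 0 0.6'
```

```text
time_s: 6.05
tcp_pos: [0.5341, -0.0549, 0.0724]
eef_rot: [180.0, -0.0, -99.5]
contact_force: [-0.6, -0.2, -0.1]
gripper_width: 0.0526
time_s: 6.22
tcp_pos: [0.5344, -0.0548, 0.0716]
eef_rot: [-180.0, 0.0, -99.5]
contact_force: [-1.3, -0.2, 0.3]
gripper_width: 0.0524
time_s: 6.38
tcp_pos: [0.5346, -0.0549, 0.0711]
eef_rot: [-180.0, -0.0, -99.5]
contact_force: [-1.8, 1.1, 5.2]
gripper_width: 0.0528
```

```bash
python3 -m inch '-0.001 0 0.0005 0 0 0 0.6; -0.002 -0.0005 0 0 0 0 0.6; -0.003 -0.001 0 0 0 0 0.6; -0.003 -0.001 0 0 0 0 0.6; -0.003 -0.001 0 0 0 0 0.6'
python3 -m inch '-0.003 -0.001 0 0 0 0 0.6; -0.003 -0.001 0 0 0 0 0.6;-0.003 -0.001 0 0 0 0 0.6; -0.003 -0.001 0 0 0 0 0.6; -0.002 -0.0005 0 0 0 0 0.6; -0.001 0 0 0 0 0 0.6; 0 0 0 0 0 0 0.6'
python3 - <<'E'
from plant import r
import cv2,pickle
im=r.capture("top"); cv2.imwrite("pics/t2.png",cv2.resize(im[90:310,210:470,::-1],None,fx=3,fy=2.7,interpolation=cv2.INTER_CUBIC))
E
```

```text
time_s: 6.8
tcp_pos: [0.5369, -0.0441, 0.0708]
eef_rot: [179.7, -0.1, -99.5]
contact_force: [-15.7, 2.2, 21.7]
gripper_width: 0.0527
time_s: 7.38
tcp_pos: [0.54, -0.0307, 0.071]
eef_rot: [179.4, -0.2, -99.6]
contact_force: [-27.1, 5.2, 33.8]
gripper_width: 0.0526
```

View pics/t2.png

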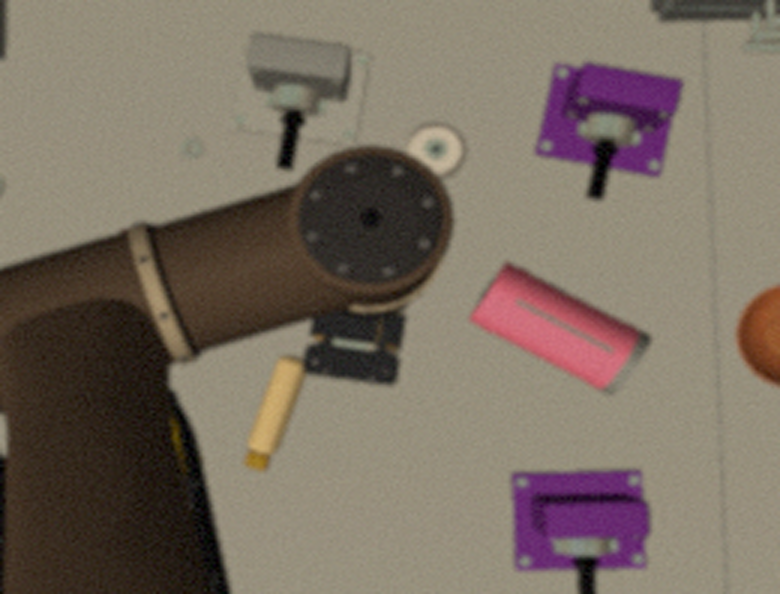

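```bash
python3 -m inch '0 -0.001 -0.0002 0 0 0 0.6; 0 -0.001 -0.0002 0 0 0 0.6'
python3 -m inch '0 -0.001 -0.0002 0 0 0 0.6; 0 -0.001 -0.0002 0 0 0 0.6; 0 0 0 0 0 0 0.6'
```

```text
time_s: 7.6
tcp_pos: [0.5427, -0.0309, 0.0712]
eef_rot: [179.5, -0.2, -99.6]
contact_force: [-12.8, 2.2, 16.6]
gripper_width: 0.0528
time_s: 7.85
tcp_pos: [0.5511, -0.0302, 0.0712]
eef_rot: [-180.0, 0.0, -99.5]
contact_force: [-0.9, 0.6, 4.5]
gripper_width: 0.0524
```

```bash
python3 -m inch '0 0 -0.002 0 0 0 0.6; 0 0 -0.008 0 0 0 0.6; 0 0 -0.02 0 0 0 0.6; 0 0 -0.03 0 0 0 0.6; 0 0 -0.03 0 0 0 0.6; 0 0 -0.03 0 0 0 0.6; -0.03 0 0 0 0 0 0.6; -0.03 0 0 0 0 0 0.6; -0.03 0 0 0 0 0 0.6; -0.03 0.01 0 0 0 0 0.6;-0.01 0.01 0 0 0 0 0.6; 0 0 0 0 0 0 0.6; 0 0 0 0 0 0 0.6'
python3 - <<'E'
from plant import r
import cv2,pickle
P=r.camera_params("wrist")
im=r.capture("wrist"); cv2.imwrite("pics/w3.png",im[:,:,::-1]);pickle.dump(P,open("w3.pkl","wb"))
cv2.imwrite("pics/w3z.png",cv2.resize(im[60:260,180:500,::-1],None,fx=2.5,fy=2.5,interpolation=cv2.INTER_CUBIC))
E
```

```text
time_s: 8.93
tcp_pos: [0.5523, 0.102, 0.1913]
eef_rot: [-180.0, 0.0, -99.4]
contact_force: [-0.1, 0.5, 0.3]
gripper_width: 0.052
```

View pics/w3z.png

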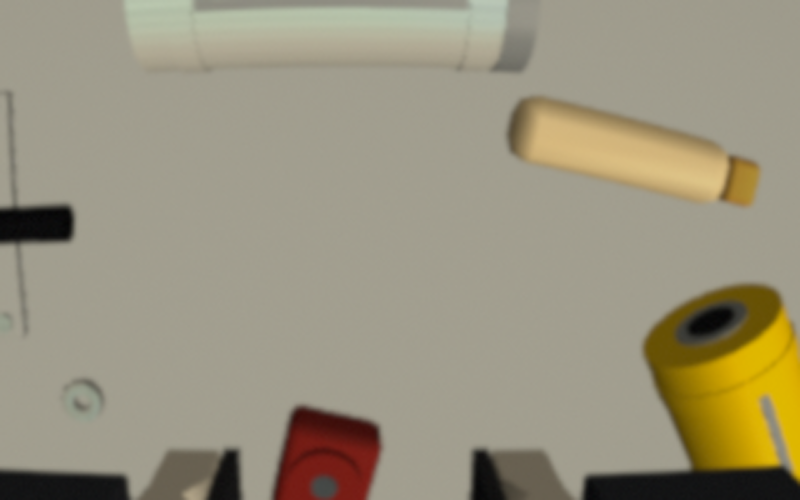

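View pics/w3.png

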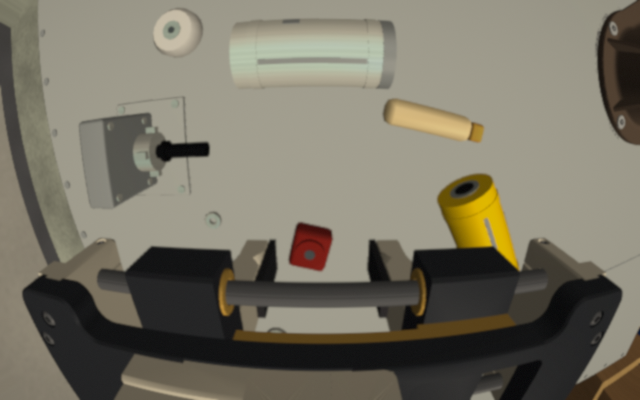

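```bash
python3 - <<'E'
import cv2
im=cv2.imread("pics/w3.png")
cv2.imwrite("pics/w3y.png",cv2.resize(im[5:145,220:420],None,fx=4,fy=4,interpolation=cv2.INTER_CUBIC))
E
```

```text
(no output)
```

View pics/w3y.png

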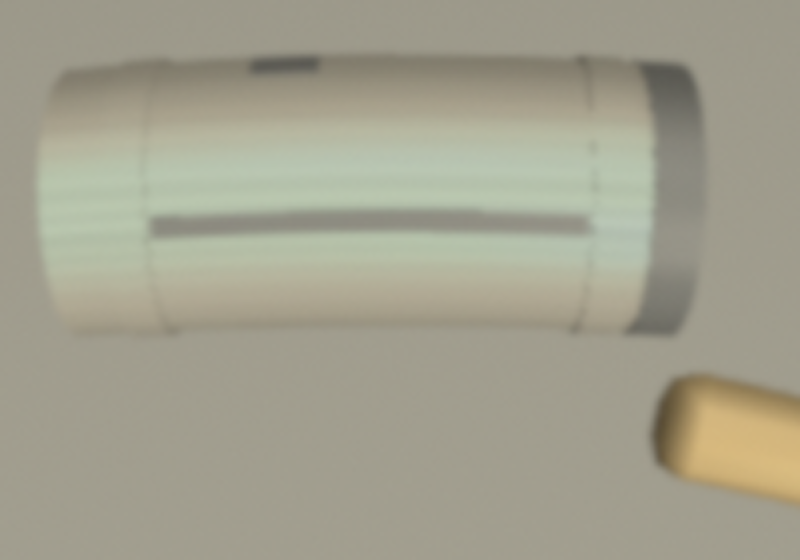

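```bash
cat > fit3.py <<'E'
from h import *
import pickle,sys
from scipy.optimize import least_squares
ph=np.linspace(0,2*np.pi,181)
def rd(P,uv,C,u):
    o,v=ray(P,uv,True); n=np.cross(u,v);n/=np.linalg.norm(n);return abs((o-C)@n)
def disc(C,u,R):
    n=np.array([-u[1],u[0],0]);return [C+R*(np.cos(p)*n+np.sin(p)*np.array([0,0,1])) for p in ph]
def fit(P,edges,lo,hi,x0,tip,tip2,fA,fB,handle=()):
    def res(q):
        C=np.array([q[0],q[1],.036]);u=np.array([np.cos(q[2]),np.sin(q[2]),0])
        e=[(rd(P,uv,C,u)-.035)*1e3 for uv in edges]
        if lo is not None:e.append(min(proj(P,X,True)[0] for X in disc(C+.075*u,u,.035))-lo)
        if hi is not None:e.append(max(proj(P,X,True)[0] for X in disc(C-.075*u,u,.035))-hi)
        return e
    s=least_squares(res,x0);yc=np.degrees(s.x[2]);print("can",s.x[:2].round(4),yc.round(2),np.round(s.fun,1))
    A=onz(P,fA,.008,True)[:2];B=onz(P,fB,.008,True)[:2];d=B-A;u=np.array([d[1],-d[0]])/np.hypot(*d)
    t=onz(P,tip,.036,True)[:2];t2=onz(P,tip2,.036,True)[:2];us=(t2-t)/np.hypot(*(t2-t))
    print("foot",A.round(4),B.round(4),np.hypot(*d).round(4),"yaw foot",np.degrees(np.arctan2(u[1],u[0])).round(2),"spin",t.round(4),np.degrees(np.arctan2(us[1],us[0])).round(2))
    m=(A+B)/2;n=np.array([-u[1],u[0]]);C=s.x[:2]
    print("off tip/foot",((C-t)@n).round(4),((C-m)@n).round(4),"mouth gap",(-((C-t)@u+.075)).round(4),"lid",((C-t)@u-.075).round(4))
    for h in handle:
        p=onz(P,h,.013,True)[:2];print("handle along/off",((p-t)@u).round(4),((p-t)@n).round(4))
E
python3 - <<'E'
from fit3 import *
P=pickle.load(open("w3.pkl","rb"));a=lambda x,y:(220+x/4,5+y/4);c=lambda x,y:(180+x/2.5,60+y/2.5)
fit(P,[a(100,333),a(300,328),a(540,330),a(200,61),a(400,56),a(550,59)],a(36,0)[0],a(706,0)[0],[.54,-.04,-.16],c(73,223),c(8,225.5),c(9,92),c(27,335),[a(652,430),a(690,374),a(675,475)])
E
```

```text
can [ 0.5387 -0.0339] -9.89 [-0.4 -0.1 -0.3 -0.4 -0.3  0.   0.4 -0.4]
foot [ 0.6939 -0.0226] [0.7136 0.0933] 0.1176 yaw foot -9.6 spin [0.6641 0.0428] -9.84
off tip/foot -0.0965 -0.0958 mouth gap 0.0359 lid -0.1859
handle along/off -0.1861 -0.0365
handle along/off -0.1963 -0.0524
handle along/off -0.193 -0.0243
```

```bash
python3 -m inch '0.02 0.006 0 0 0 0 0.15; 0.02 0.006 0 0 0 0 0.15; 0.02 0.006 0 0 0 0 0.15; 0.02 0.006 0 0 0 0 0.15; 0.02 0.006 0 0 0 0 0.15; 0.02 0.006 0 0 0 0 0.15; 0.016 0.005 0 0 0 0 0.15; 0 0 0.03 0 0 0 0.15; 0 0 0.03 0 0 0 0.15; 0 0 0.03 0 0 0 0.15; 0 0 0.015 0 0 0 0.15; 0 0 0.008 0 0 0 0.15; 0 0 0.003 0 0 0 0.15; 0 0 0 0 0 0 0.15; 0 0 0 0 0 0 0.15'
python3 - <<'E'
from plant import r
import cv2
im=r.capture("wrist"); cv2.imwrite("pics/w4.png",im[:,:,::-1])
E
```

```text
time_s: 10.23
tcp_pos: [0.4902, -0.0262, 0.0759]
eef_rot: [-179.9, 0.0, -99.5]
contact_force: [1.4, -1.1, 0.3]
gripper_width: 0.0134
```

View pics/w4.png

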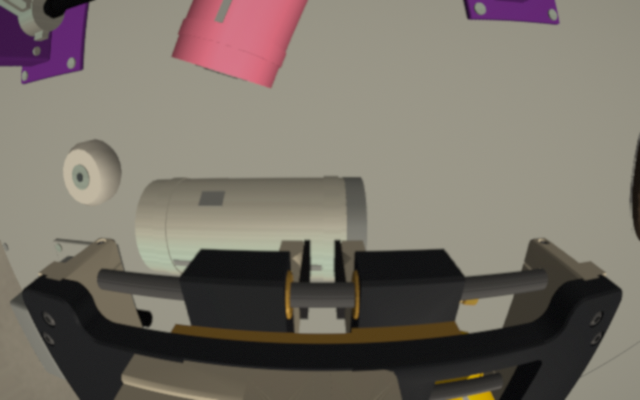

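```bash
python3 -m inch '0 0 0.002 0 0 0 0.15; 0 0 0.002 0 0 0 0.15; 0 0 0.001 0 0 0 0.15; 0 0 0.001 0 0 0 0.15; 0 0 0.0005 0 0 0 0.15; 0 0 0 0 0 0 0.15'
python3 -m inch '0 0 0.0005 0 0 0 0.15; 0 0 0.0005 0 0 0 0.15; 0 0 0 0 0 0 0.15'
```

```text
time_s: 10.78
tcp_pos: [0.4904, -0.0261, 0.0712]
eef_rot: [-179.9, 0.0, -99.4]
contact_force: [-9.1, 1.4, 29.4]
gripper_width: 0.0129
time_s: 11.03
tcp_pos: [0.4904, -0.0261, 0.071]
eef_rot: [-179.8, 0.0, -99.4]
contact_force: [-12.9, 1.9, 38.8]
gripper_width: 0.0132
```

```bash
python3 -m inch '0 0 0 0 0 0.02 0.15; 0 0 0 0 0 0.02 0.15; 0 0 0 0 0 0.02 0.15; 0 0 0 0 0 0.02 0.15; 0 0 0 0 0 0.02 0.15; 0 0 0 0 0 0.02 0.15; 0 0 0 0 0 0.02 0.15; 0 0 0 0 0 0 0.15'
python3 - <<'E'
from plant import r
import cv2
print(r.get_state()["moment"],r.get_state()["contact_force"])
im=r.capture("wrist"); cv2.imwrite("pics/w5.png",im[:,:,::-1])
E
```

```text
time_s: 11.7
tcp_pos: [0.4911, -0.026, 0.0711]
eef_rot: [-179.8, 0.1, -107.5]
contact_force: [-10.7, 2.5, 36.6]
gripper_width: 0.0129
[0.70522984 4.18481132 0.09242108] [-10.70252019   2.53455614  36.5593219 ]
```

View pics/w5.png

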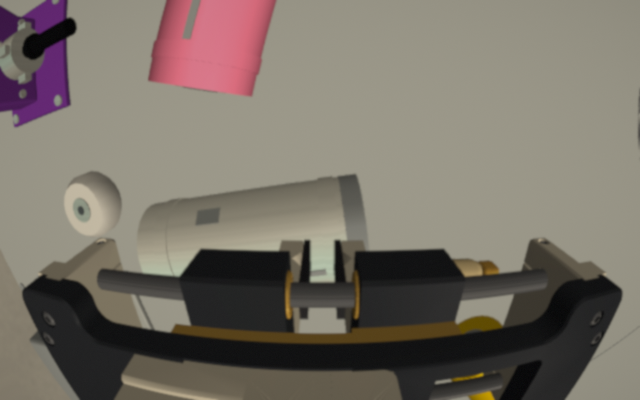

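```bash
python3 -m inch '0 0 -0.002 0 0 0 0.15; 0 0 -0.004 0 0 0 0.15; 0 0 -0.008 0 0 -0.07 0.15; 0 0 0 0 0 -0.07 0.15; 0 -0.02 0 0 0 0 0.15; 0 -0.02 0 0 0 0 0.15; 0 -0.02 0 0 0 0 0.15; 0 -0.02 0 0 0 0 0.15; 0 -0.02 0 0 0 0 0.15; 0 0 0 0 0 0 0.15; 0 0 0 0 0 0 0.15'
python3 - <<'E'
from plant import r
import cv2,pickle
P=r.camera_params("wrist")
im=r.capture("wrist"); cv2.imwrite("pics/w6.png",im[:,:,::-1]);pickle.dump(P,open("w6.pkl","wb"))
im=r.capture("scene");cv2.imwrite("pics/s6.png",cv2.resize(im[130:290,200:440,::-1],None,fx=3.3,fy=3.3,interpolation=cv2.INTER_CUBIC))
E
```

```text
time_s: 12.67
tcp_pos: [0.5884, -0.0428, 0.0807]
eef_rot: [180.0, -0.0, -99.6]
contact_force: [0.1, 0.3, -1.1]
gripper_width: 0.0131
```

View pics/w6.png

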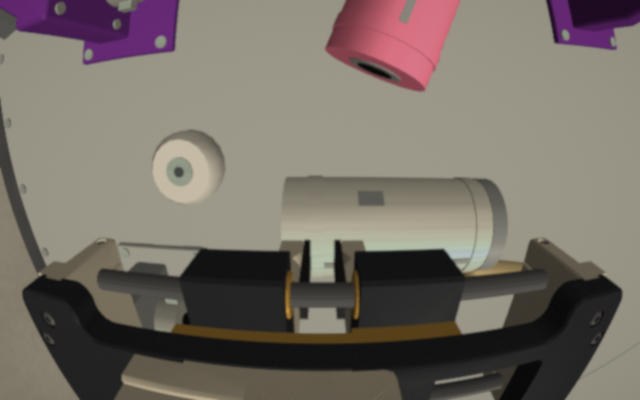

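View pics/s6.png

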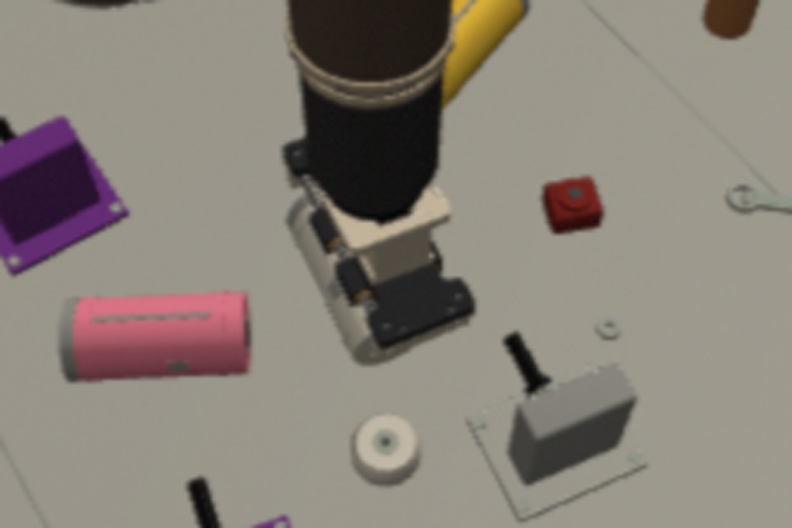

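```bash
python3 -m inch '0 0 0.004 0 0 0 0.15; 0 0 0.004 0 0 0 0.15; 0 0 0.002 0 0 0 0.15; 0 0 0.001 0 0 0 0.15; 0 0 0 0 0 0 0.15'
python3 -m inch '0 0 0 0 0 0.02 0.15; 0 0 0 0 0 0.02 0.15; 0 0 0 0 0 0.02 0.15; 0 0 0 0 0 0 0.15'
python3 - <<'E'
from plant import r
import cv2,pickle
print(r.get_state()["moment"],r.get_state()["contact_force"])
im=r.capture("wrist"); cv2.imwrite("pics/w7.png",im[:,:,::-1])
E
```

```text
time_s: 13.18
tcp_pos: [0.5889, -0.0425, 0.0717]
eef_rot: [-179.9, 0.0, -99.4]
contact_force: [-2.6, -0.3, 10.1]
gripper_width: 0.013
time_s: 13.52
tcp_pos: [0.5887, -0.0425, 0.0717]
eef_rot: [-179.9, 0.0, -103.0]
contact_force: [-3.0, 0.1, 10.0]
gripper_width: 0.0131
[0.16031515 0.82892596 0.0286596 ] [-2.98164054  0.08227209  9.95856509]
```

View pics/w7.png

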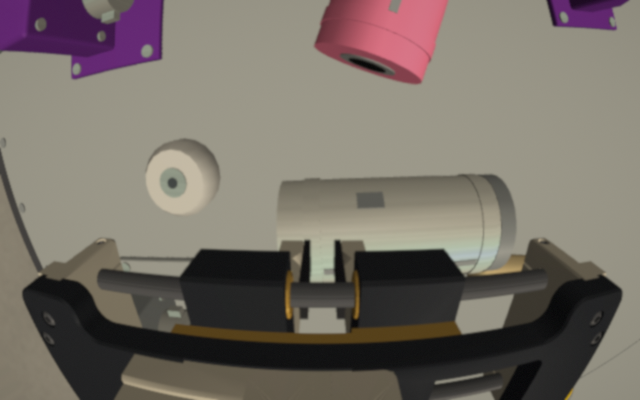

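```bash
python3 -m inch '0 0 -0.004 0 0 0 0.15; 0 0 -0.004 0 0 -0.06 0.27; 0 0 0 0 0 0 0.27; 0 0 0 0 0 0 0.27; 0 0 0.004 0 0 0 0.27; 0 0 0.004 0 0 0 0.27; 0 0 0.0005 0 0 0 0.27; 0 0 0 0 0 0 0.27'
python3 -c "
from plant import r
s=r.get_state();print(s['tcp_pos'],s['moment'],s['contact_force'])"
python3 -m inch '0 0 0.0005 0 0 0 0.27; 0 0 0.0005 0 0 0 0.27; 0 0 0 0 0 0 0.27'
python3 -c "
from plant import r
s=r.get_state();print(s['tcp_pos'],s['moment'],s['contact_force'])"
```

```text
time_s: 14.23
tcp_pos: [0.5884, -0.0428, 0.0709]
eef_rot: [-180.0, -0.0, -99.5]
contact_force: [-4.0, 1.0, 13.3]
gripper_width: 0.0238
[ 0.58839141 -0.04280799  0.07087592] [0.37556156 1.76323244 0.03153174] [-4.02211357  0.95098095 13.27071593]
time_s: 14.48
tcp_pos: [0.5887, -0.0428, 0.0708]
eef_rot: [-179.9, -0.0, -99.5]
contact_force: [-6.1, 1.7, 20.8]
gripper_width: 0.0234
[ 0.58870429 -0.04277626  0.07076364] [ 0.45769545  2.39416235 -0.01031278] [-6.09022831  1.69019753 20.84669674]
```

```bash
python3 -m inch '0 0 0 0 0 0.015 0.27; 0 0 0 0 0 0.015 0.27; 0 0 0 0 0 0.015 0.27; 0 0 0 0 0 0.015 0.27; 0 0 0 0 0 0 0.27'
python3 - <<'E'
from plant import r
import cv2,pickle
print(r.get_state()["moment"],r.get_state()["contact_force"])
im=r.capture("wrist"); cv2.imwrite("pics/w8.png",im[:,:,::-1])
E
```

```text
time_s: 14.9
tcp_pos: [0.5888, -0.0427, 0.0708]
eef_rot: [-179.9, -0.0, -103.0]
contact_force: [-6.0, 1.7, 18.8]
gripper_width: 0.0235
[0.58091703 2.36939195 0.07142305] [-5.99212571  1.7275678  18.82400903]
```

View pics/w8.png

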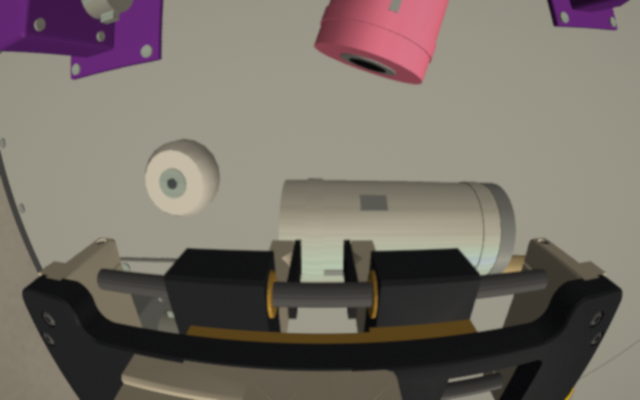

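```bash
python3 -m inch '0 0 0 0 0 0.015 0.27; 0 0 0 0 0 0.015 0.27; 0 0 0 0 0 0.015 0.27; 0 0 0 0 0 0.015 0.27; 0 0 0 0 0 0.015 0.27; 0 0 0 0 0 0.015 0.27; 0 0 0 0 0 0 0.27'
python3 - <<'E'
from plant import r
import cv2,pickle
print(r.get_state()["moment"],r.get_state()["contact_force"])
im=r.capture("wrist"); cv2.imwrite("pics/w9.png",im[:,:,::-1])
E
```

```text
time_s: 15.53
tcp_pos: [0.5889, -0.0426, 0.0708]
eef_rot: [-179.9, 0.0, -108.1]
contact_force: [-4.9, 2.1, 19.2]
gripper_width: 0.0234
[0.74995308 2.2055077  0.04892515] [-4.89055953  2.0569492  19.20825778]
```

View pics/w9.png

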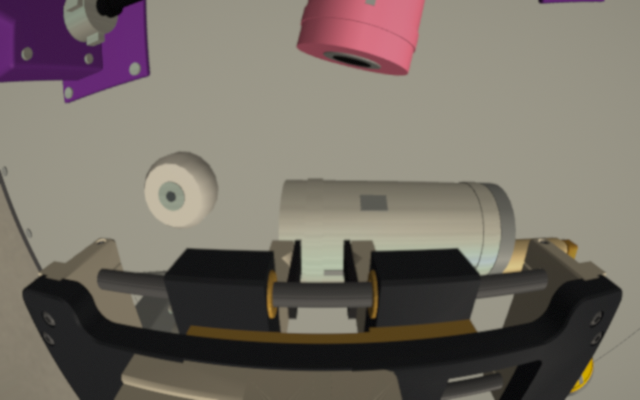

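```bash
python3 -m inch '0 0 -0.001 0 0 0 0.27; 0 0 -0.003 0 0 0 0.27; 0 0 -0.006 0 0 0 0.27; 0.002 0.012 0 0 0 0 0.6; 0.002 0.012 0 0 0 0 0.6; 0.002 0.012 0 0 0 0 0.6; 0.002 0.0125 0 0 0 0 0.6; 0 0 0.005 0 0 0 0.6; 0 0 0.003 0 0 0 0.6; 0 0 0.001 0 0 0 0.6; 0 0 0 0 0 0 0.6'
python3 -m inch '0 0 0.0005 0 0 0 0.6; 0 0 0 0 0 0 0.6'
```

```text
time_s: 16.5
tcp_pos: [0.5396, -0.0353, 0.0707]
eef_rot: [180.0, -0.1, -108.1]
contact_force: [-8.5, 1.6, 17.1]
gripper_width: 0.0523
time_s: 16.67
tcp_pos: [0.5397, -0.0353, 0.0706]
eef_rot: [180.0, -0.0, -108.1]
contact_force: [-9.0, 3.1, 21.1]
gripper_width: 0.053
```

```bash
python3 -m inch '-0.001 0 -0.0005 0 0 0 0.6; -0.002 0 0 0 0 0 0.6; -0.003 0 0 0 0 0 0.6; -0.003 0 0 0 0 0 0.6; -0.003 0 0 0 0 0 0.6; -0.003 0 0 0 0 0 0.6; -0.003 0 0 0 0 0 0.6; -0.003 0 0 0 0 0 0.6; -0.003 0 0 0 0 0 0.6; -0.003 0 0 0 0 0 0.6; -0.002 0 0 0 0 0 0.6; -0.001 0 0 0 0 0 0.6; 0 0 0 0 0 0 0.6; 0 0 0 0 0 0 0.6'
python3 - <<'E'
from plant import r
import cv2,pickle
print(r.get_state()["moment"],r.get_state()["contact_force"])
P=r.camera_params("wrist")
im=r.capture("wrist"); cv2.imwrite("pics/w10.png",im[:,:,::-1]);pickle.dump(P,open("w10.pkl","wb"))
E
```

```text
time_s: 17.83
tcp_pos: [0.5493, -0.0065, 0.0709]
eef_rot: [180.0, -0.0, -108.1]
contact_force: [-6.9, 2.0, 16.4]
gripper_width: 0.0527
[ 0.96934958  2.93504278 -0.0461579 ] [-6.90518494  1.96875103 16.36407421]
```

View pics/w10.png

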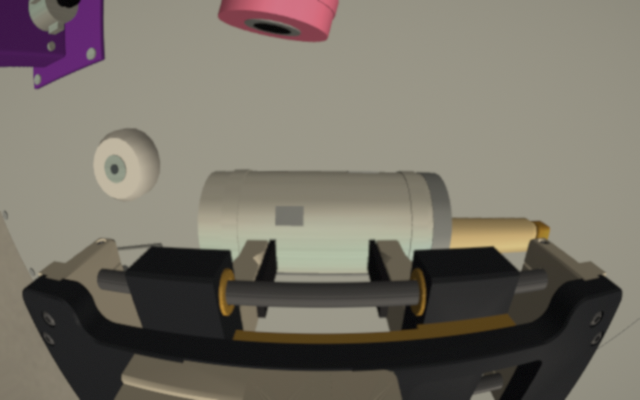

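```bash
python3 -m inch '0 0 -0.002 0 0 0 0.6; 0 0 -0.006 0 0 0 0.6; 0.015 0 0 0 0 0 0.6; 0 0 0.005 0 0 0 0.6; 0 0 0.002 0 0 0 0.6; 0 0 0.001 0 0 0 0.6; -0.001 0 0 0 0 0 0.6; -0.002 0 0 0 0 0 0.6; -0.003 0 0 0 0 0 0.6; -0.003 0 0 0 0 0 0.6; -0.003 0 0 0 0 0 0.6; -0.003 0 0 0 0 0 0.6; -0.003 0 0 0 0 0 0.6; -0.003 0 0 0 0 0 0.6; -0.003 0 0 0 0 0 0.6; -0.003 0 0 0 0 0 0.6; -0.002 0 0 0 0 0 0.6; -0.001 0 0 0 0 0 0.6; 0 0 0 0 0 0 0.6; 0 0 0 0 0 0 0.6'
python3 - <<'E'
from plant import r
import cv2,pickle
P=r.camera_params("wrist")
im=r.capture("wrist"); cv2.imwrite("pics/w11.png",im[:,:,::-1]);pickle.dump(P,open("w11.pkl","wb"))
E
```

```text
time_s: 19.55
tcp_pos: [0.5541, 0.0078, 0.0709]
eef_rot: [-179.9, 0.0, -108.1]
contact_force: [-4.5, 2.0, 14.0]
gripper_width: 0.053
```

View pics/w11.png

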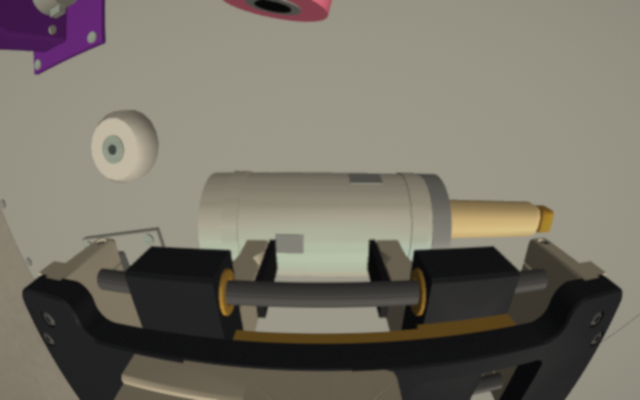

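```bash
python3 -m inch '0 0 -0.002 0 0 0 0.6; 0 0 -0.006 0 0 0 0.6; 0.015 0 0 0 0 0 0.6; 0 0 0.005 0 0 0 0.6; 0 0 0.002 0 0 0 0.6; 0 0 0.001 0 0 0 0.6; -0.001 0 0 0 0 0 0.6; -0.002 0 0 0 0 0 0.6; -0.003 0 0 0 0 0 0.6; -0.003 0 0 0 0 0 0.6; -0.003 0 0 0 0 0 0.6; -0.003 0 0 0 0 0 0.6; -0.003 0 0 0 0 0 0.6; -0.003 0 0 0 0 0 0.6; -0.003 0 0 0 0 0 0.6; -0.003 0 0 0 0 0 0.6; -0.002 0 0 0 0 0 0.6; -0.001 0 0 0 0 0 0.6; 0 0 0 0 0 0 0.6; 0 0 0 0 0 0 0.6'
python3 -m inch '0 0 -0.002 0 0 0 0.6; 0 0 -0.006 0 0 0 0.6; 0.015 0 0 0 0 0 0.6; 0 0 0.005 0 0 0 0.6; 0 0 0.002 0 0 0 0.6; 0 0 0.001 0 0 0 0.6; -0.001 0 0 0 0 0 0.6; -0.002 0 0 0 0 0 0.6; -0.003 0 0 0 0 0 0.6; -0.003 0 0 0 0 0 0.6; -0.003 0 0 0 0 0 0.6; -0.003 0 0 0 0 0 0.6; -0.003 0 0 0 0 0 0.6; -0.003 0 0 0 0 0 0.6; -0.003 0 0 0 0 0 0.6; -0.003 0 0 0 0 0 0.6; -0.002 0 0 0 0 0 0.6; -0.001 0 0 0 0 0 0.6; 0 0 0 0 0 0 0.6; 0 0 0 0 0 0 0.6'
```

```text
time_s: 21.27
tcp_pos: [0.5584, 0.0221, 0.0709]
eef_rot: [-180.0, 0.0, -108.1]
contact_force: [-4.4, 1.6, 14.9]
gripper_width: 0.0526
time_s: 22.93
tcp_pos: [0.5631, 0.0364, 0.0709]
eef_rot: [-180.0, 0.0, -108.1]
contact_force: [-4.7, 1.6, 13.2]
gripper_width: 0.0528
```

Look from further left to measure it all.

```bash
python3 -m inch '0 0 -0.001 0 0 0 0.6; 0 0 -0.003 0 0 0 0.6; 0 0 -0.01 0 0 0 0.6; 0 0 -0.03 0 0 0 0.6; 0 0 -0.03 0 0 0 0.6; 0 0 -0.03 0 0 0 0.6; -0.03 0 -0.02 0 0 0 0.6; -0.03 0 0 0 0 0 0.6; -0.03 0 0 0 0 -0.07 0.6; -0.02 0 0 0 0 -0.07 0.6; 0 0 0 0 0 0 0.6; 0 0 0 0 0 0 0.6'
python3 - <<'E'
from plant import r
import cv2,pickle
P=r.camera_params("wrist")
im=r.capture("wrist"); cv2.imwrite("pics/w12.png",im[:,:,::-1]);pickle.dump(P,open("w12.pkl","wb"))
E
```

```text
time_s: 23.93
tcp_pos: [0.5956, 0.1419, 0.1937]
eef_rot: [180.0, -0.0, -100.0]
contact_force: [-0.5, 0.5, -0.1]
gripper_width: 0.0528
```

View pics/w12.png

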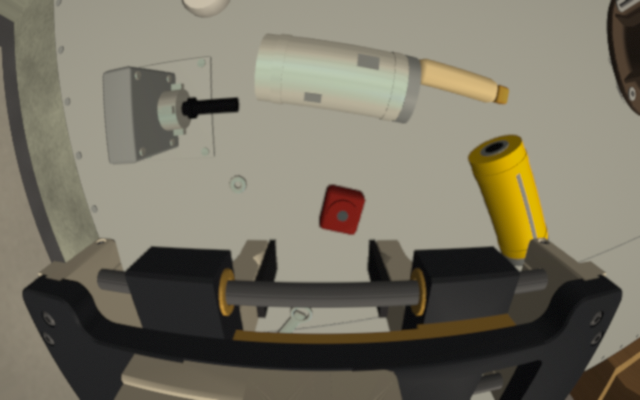

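```bash
python3 - <<'E'
import cv2
im=cv2.imread("pics/w12.png")
cv2.imwrite("pics/w12a.png",cv2.resize(im[20:140,235:435],None,fx=4,fy=4,interpolation=cv2.INTER_CUBIC))
cv2.imwrite("pics/w12b.png",cv2.resize(im[40:180,100:260],None,fx=4,fy=4,interpolation=cv2.INTER_CUBIC))
E
```

```text
(no output)
```

View pics/w12a.png

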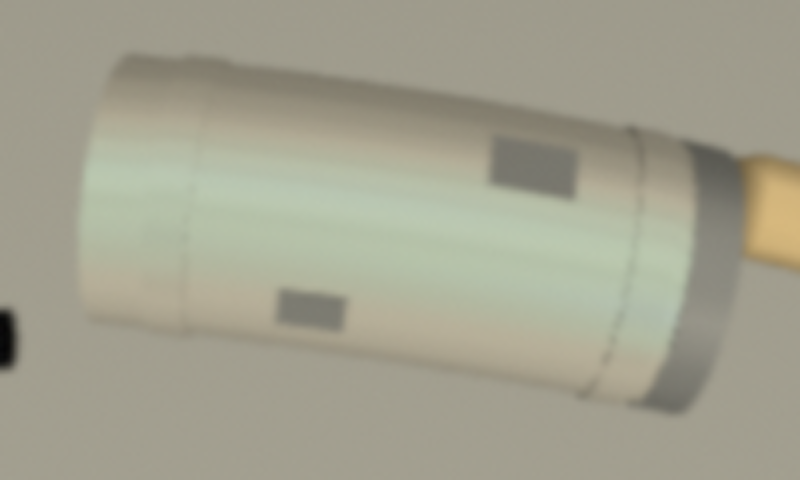

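View pics/w12b.png

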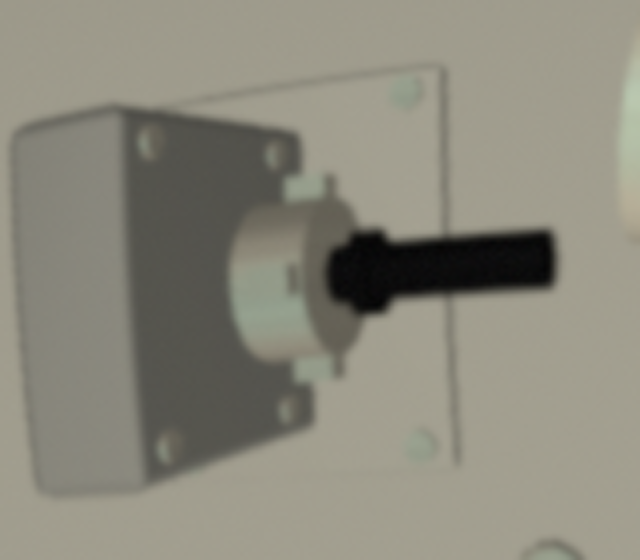

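```bash
python3 - <<'E'
from fit3 import *
P=pickle.load(open("w12.pkl","rb"));a=lambda x,y:(235+x/4,20+y/4);c=lambda x,y:(100+x/4,40+y/4)
fit(P,[a(250,340),a(400,358),a(540,385),a(280,69),a(420,88),a(560,114)],a(78,0)[0],a(745,0)[0],[.56,.03,-.31],c(556,259),c(400,270),c(443,66),c(459,466))
E
```

```text
can [0.5608 0.0335] -18.53 [ 0.1 -0.8  0.1 -0.3 -0.1 -0.3  0.4 -0.4]
foot [ 0.6943 -0.0221] [0.714  0.0933] 0.1171 yaw foot -9.71 spin [0.6646 0.0428] -9.93
off tip/foot -0.0266 -0.0262 mouth gap 0.0257 lid -0.1757
```

```bash
python3 -m inch '0 0 0 0 0 0.074 0.27; 0 0 0 0 0 0.074 0.27; 0.02 -0.009 0 0 0 0 0.27; 0.02 -0.009 0 0 0 0 0.27; 0.02 -0.009 0 0 0 0 0.27; 0.02 -0.009 0 0 0 0 0.27; 0.02 -0.009 0 0 0 0 0.27; 0.0138 -0.0074 0 0 0 0 0.27; 0 0 0.03 0 0 0 0.27; 0 0 0.03 0 0 0 0.27; 0 0 0.03 0 0 0 0.27; 0 0 0.02 0 0 0 0.27; 0 0 0.007 0 0 0 0.27; 0 0 0 0 0 0 0.27; 0 0 0 0 0 0 0.27'
python3 -m inch '0 0 0.003 0 0 0 0.27; 0 0 0.002 0 0 0 0.27; 0 0 0.001 0 0 0 0.27; 0 0 0 0 0 0 0.27'
```

```text
time_s: 25.23
tcp_pos: [0.6095, 0.016, 0.0778]
eef_rot: [-180.0, -0.0, -108.6]
contact_force: [0.4, -0.0, 0.7]
gripper_width: 0.0238
time_s: 25.57
tcp_pos: [0.6093, 0.0166, 0.0714]
eef_rot: [-180.0, 0.0, -108.6]
contact_force: [-0.1, 0.3, -0.1]
gripper_width: 0.024
```

```bash
python3 -m inch '0 0 0.001 0 0 0 0.27; 0 0 0.0005 0 0 0 0.27; 0 0 0 0 0 0 0.27'
python3 - <<'E'
from plant import r
import cv2,pickle
print(r.get_state()["contact_force"])
im=r.capture("wrist"); cv2.imwrite("pics/w13.png",im[:,:,::-1])
E
```

```text
time_s: 25.82
tcp_pos: [0.6097, 0.0167, 0.071]
eef_rot: [-179.9, 0.0, -108.5]
contact_force: [-4.3, 0.8, 9.1]
gripper_width: 0.0236
[-4.31182711  0.76939044  9.11135426]
```

View pics/w13.png

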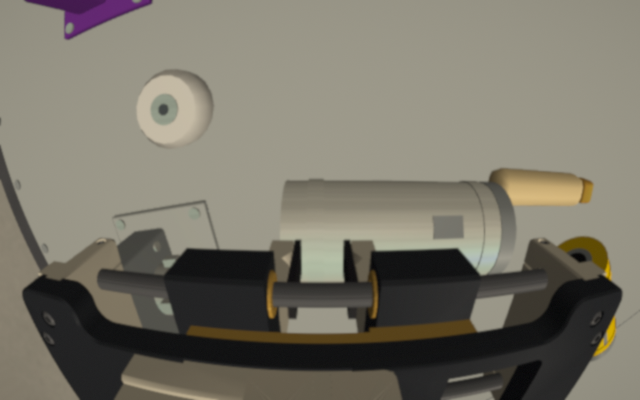

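```bash
python3 -m inch '0 0 0.0005 0 0 0 0.27; 0 0 0.0003 0 0 0 0.27; 0 0 0 0 0 -0.015 0.27; 0 0 0 0 0 -0.015 0.27; 0 0 0 0 0 -0.015 0.27; 0 0 0 0 0 -0.015 0.27; 0 0 0 0 0 -0.015 0.27; 0 0 0 0 0 0 0.27'
python3 - <<'E'
from plant import r
import cv2,pickle
print(r.get_state()["contact_force"])
im=r.capture("wrist"); cv2.imwrite("pics/w14.png",im[:,:,::-1])
E
```

```text
time_s: 26.53
tcp_pos: [0.61, 0.0168, 0.0709]
eef_rot: [-179.9, 0.0, -104.2]
contact_force: [-5.5, 0.2, 13.9]
gripper_width: 0.0236
[-5.51473095  0.17680236 13.86410343]
```

View pics/w14.png

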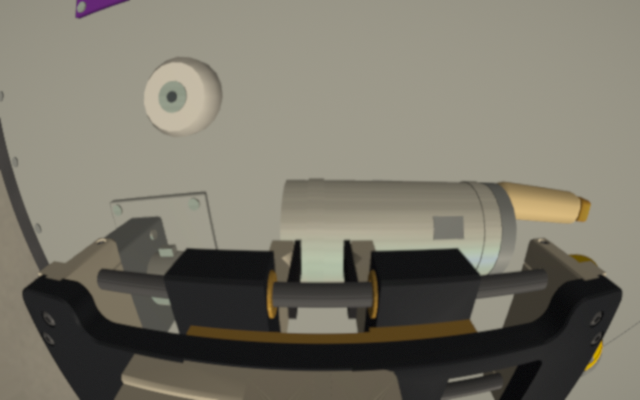

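```bash
python3 -m inch '0 0 0 0 0 -0.015 0.27; 0 0 0 0 0 -0.015 0.27; 0 0 0 0 0 -0.015 0.27; 0 0 0 0 0 -0.015 0.27; 0 0 0 0 0 -0.017 0.27; 0 0 0 0 0 0 0.27; 0 0 -0.001 0 0 0 0.27; 0 0 -0.003 0 0 0 0.27; 0 0 -0.01 0 0 0 0.27; 0 0 -0.03 0 0 0 0.27; 0 0 -0.04 0 0 0 0.27; 0 0 -0.04 0 0 0 0.6; -0.03 0.01 0 0 0 0 0.6; -0.03 0.01 0 0 0 0 0.6; -0.03 0.01 0 0 0 0 0.6; -0.03 0.01 0 0 0 0 0.6; 0 0 0 0 0 0 0.6; 0 0 0 0 0 0 0.6'
python3 - <<'E'
from plant import r
import cv2,pickle
P=r.camera_params("wrist")
im=r.capture("wrist"); cv2.imwrite("pics/w15.png",im[:,:,::-1]);pickle.dump(P,open("w15.pkl","wb"))
E
```

```text
time_s: 28.08
tcp_pos: [0.59, 0.1432, 0.1931]
eef_rot: [-180.0, 0.0, -99.7]
contact_force: [-0.1, -0.7, 0.5]
gripper_width: 0.0525
```

View pics/w15.png

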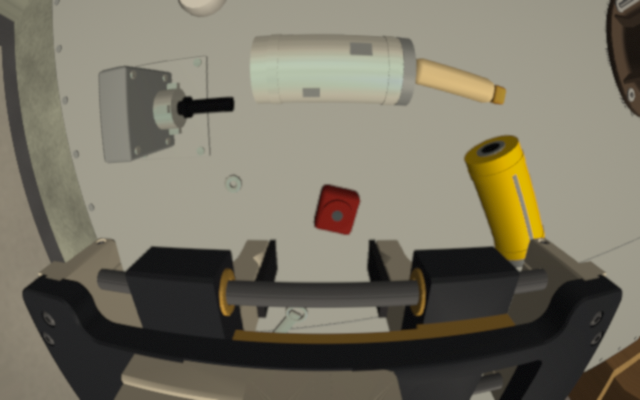

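```bash
python3 - <<'E'
import cv2
im=cv2.imread("pics/w15.png")
cv2.imwrite("pics/w15a.png",cv2.resize(im[20:140,235:435],None,fx=4,fy=4,interpolation=cv2.INTER_CUBIC))
cv2.imwrite("pics/w15b.png",cv2.resize(im[40:180,100:260],None,fx=4,fy=4,interpolation=cv2.INTER_CUBIC))
E
```

```text
(no output)
```

View pics/w15a.png

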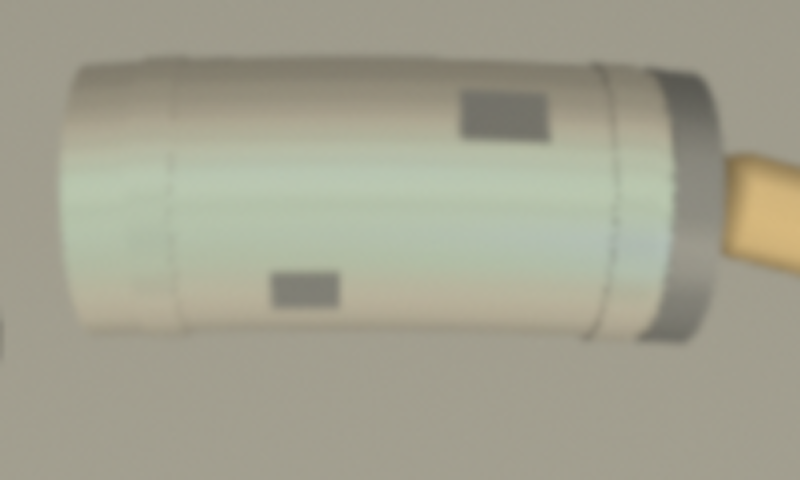

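View pics/w15b.png

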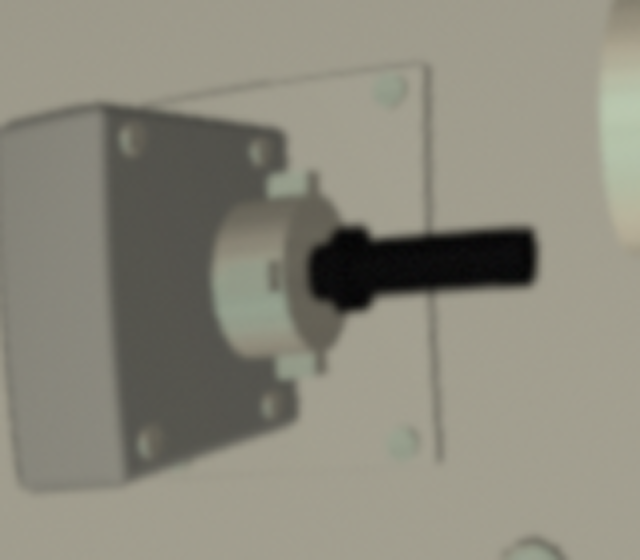

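```bash
python3 - <<'E'
from fit3 import *
P=pickle.load(open("w15.pkl","rb"));a=lambda x,y:(235+x/4,20+y/4);c=lambda x,y:(100+x/4,40+y/4)
fit(P,[a(250,328),a(400,327),a(560,334),a(230,60),a(400,58),a(560,65)],a(60,0)[0],a(722,0)[0],[.56,.03,-.31],c(537,257),c(385,267),c(427,64),c(440,462),[a(722,240)])
E
```

```text
can [0.5597 0.0261] -9.96 [-0.5 -0.8 -0.1 -0.7 -0.3 -0.4 -0.   0. ]
foot [ 0.6943 -0.022 ] [0.7143 0.0929] 0.1166 yaw foot -9.88 spin [0.6644 0.0429] -10.04
off tip/foot -0.0346 -0.0341 mouth gap 0.0253 lid -0.1753
handle along/off -0.1931 -0.0288
```

```bash
python3 -m inch '0 0 0 0 0 0.004 0.6; 0.02 0.0015 0 0 0 0 0.6; 0.02 0.0015 0 0 0 0 0.6; 0.02 0.0015 0 0 0 0 0.6; 0.02 0.0015 0 0 0 0 0.6; 0.02 0.0015 0 0 0 0 0.6; 0.02 0.002 0 0 0 0 0.6; 0.0066 0 0 0 0 0 0.6; 0 0 0.03 0 0 0 0.6; 0 0 0.03 0 0 0 0.6; 0 0 0.03 0 0 0 0.6; 0 0 0.02 0 0 0 0.6; 0 0 0.007 0 0 0 0.6; 0 0 0.003 0 0 0 0.6; 0 0 0 0 0 0 0.6; 0 0 0.002 0 0 0 0.6; 0 0 0 0 0 0 0.6'
python3 -m inch '0 0 0.001 0 0 0 0.6; 0 0 0 0 0 0 0.6'
```

```text
time_s: 29.55
tcp_pos: [0.5596, 0.0188, 0.0717]
eef_rot: [-179.9, 0.1, -100.1]
contact_force: [-0.5, -0.4, 0.0]
gripper_width: 0.0527
time_s: 29.72
tcp_pos: [0.5596, 0.0189, 0.0711]
eef_rot: [-179.9, 0.1, -100.1]
contact_force: [-1.1, -0.3, 4.5]
gripper_width: 0.0526
```

```bash
python3 -m inch '0 0 0.0005 0 0 0 0.6; -0.001 0 0 0 0 0 0.6; -0.002 0 0 0 0 0 0.6; -0.003 0 0 0 0 0 0.6; -0.003 0 0 0 0 0 0.6; -0.003 0 0 0 0 0 0.6; -0.003 0 0 0 0 0 0.6; -0.003 0 0 0 0 0 0.6; -0.003 0 0 0 0 0 0.6; -0.002 0 0 0 0 0 0.6; -0.001 0 0 0 0 0 0.6; 0 0 0 0 0 0 0.6; 0 0 0 0 0 0 0.6'
python3 -m inch '0 0 -0.002 0 0 0 0.6; 0 0 -0.006 0 0 0 0.6; 0.011 0 0 0 0 0 0.6; 0 0 0.005 0 0 0 0.6; 0 0 0.002 0 0 0 0.6; 0 0 0.001 0 0 0 0.6; -0.001 0 0 0 0 0 0.6; -0.002 0 0 0 0 0 0.6; -0.003 0 0 0 0 0 0.6; -0.003 0 0 0 0 0 0.6; -0.003 0 0 0 0 0 0.6; -0.003 0 0 0 0 0 0.6; -0.003 0 0 0 0 0 0.6; -0.003 0 0 0 0 0 0.6; -0.002 0 0 0 0 0 0.6; -0.001 0 0 0 0 0 0.6; 0 0 0 0 0 0 0.6; 0 0 0 0 0 0 0.6'
```

```text
time_s: 30.8
tcp_pos: [0.5639, 0.0427, 0.071]
eef_rot: [-179.9, 0.1, -100.0]
contact_force: [-2.2, 1.3, 9.3]
gripper_width: 0.0528
time_s: 32.3
tcp_pos: [0.5654, 0.0551, 0.0708]
eef_rot: [-179.9, 0.0, -100.1]
contact_force: [-7.3, 1.2, 19.2]
gripper_width: 0.0531
```

```bash
python3 -m inch '0 0 -0.001 0 0 0 0.6; 0 0 -0.003 0 0 0 0.6; 0 0 -0.01 0 0 0 0.6; 0 0 -0.03 0 0 0 0.6; 0 0 -0.04 0 0 0 0.6; 0 0 -0.04 0 0 0 0.6; -0.03 0 0 0 0 0 0.6; -0.03 0 0 0 0 0 0.6; -0.03 0 0 0 0 0 0.6; -0.02 0 0 0 0 0 0.6; 0 0 0 0 0 0 0.6; 0 0 0 0 0 0 0.6'
python3 - <<'E'
from plant import r
import cv2,pickle
P=r.camera_params("wrist")
im=r.capture("wrist")[:,:,::-1]; cv2.imwrite("pics/w16.png",im);pickle.dump(P,open("w16.pkl","wb"))
cv2.imwrite("pics/w16a.png",cv2.resize(im[20:140,235:435],None,fx=4,fy=4,interpolation=cv2.INTER_CUBIC))
cv2.imwrite("pics/w16b.png",cv2.resize(im[40:180,100:260],None,fx=4,fy=4,interpolation=cv2.INTER_CUBIC))
E
```

```text
time_s: 33.3
tcp_pos: [0.5843, 0.1641, 0.1929]
eef_rot: [180.0, -0.0, -100.0]
contact_force: [-0.2, -0.1, 0.1]
gripper_width: 0.0522
```

View pics/w16.png

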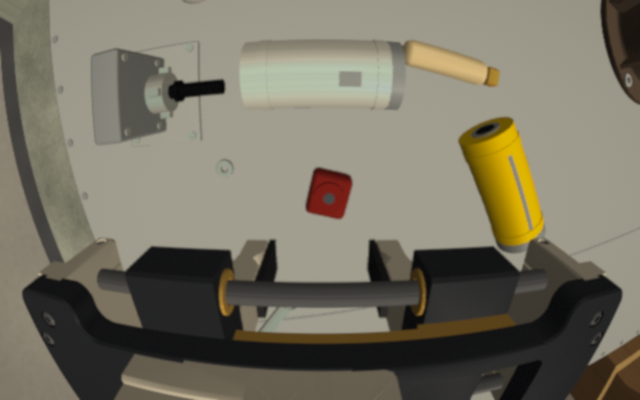

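View pics/w16a.png

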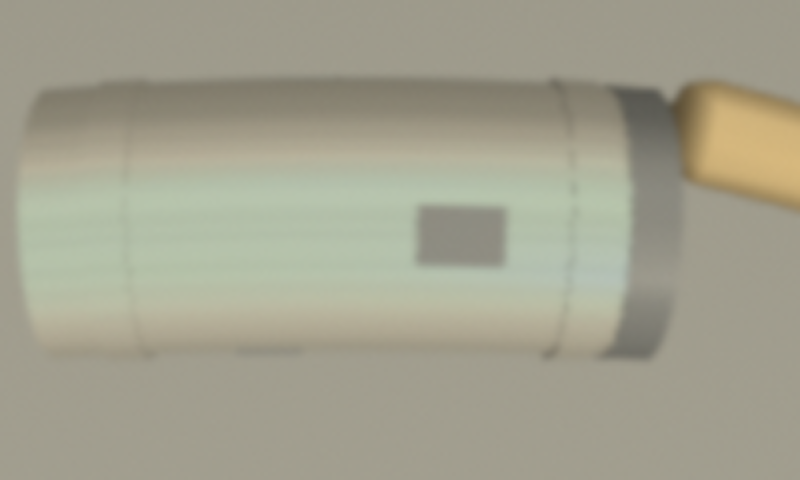

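View pics/w16b.png

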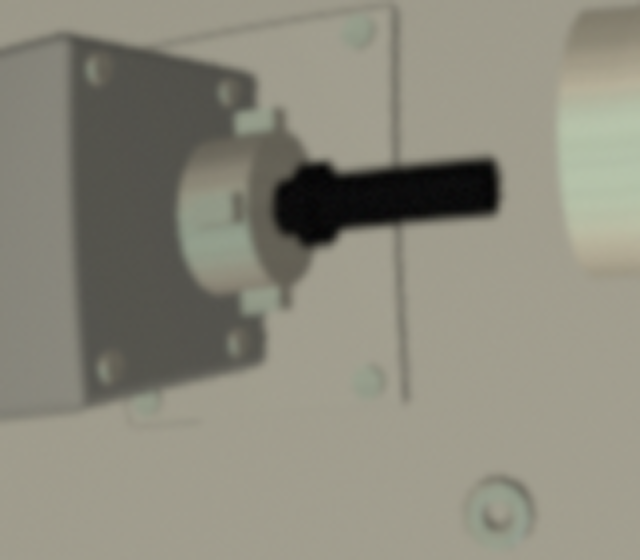

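```bash
python3 - <<'E'
from fit3 import *
P=pickle.load(open("w16.pkl","rb"));a=lambda x,y:(235+x/4,20+y/4);c=lambda x,y:(100+x/4,40+y/4)
fit(P,[a(200,354),a(350,350),a(500,353),a(200,83),a(350,79),a(500,81)],a(17,0)[0],a(684,0)[0],[.56,.03,-.31],c(499,185),c(350,198),c(395,6),c(405,402),[a(712,80),a(690,180)])
E
```

```text
can [0.5637 0.051 ] -9.61 [-0.2 -0.6 -0.  -0.4 -0.3 -0.2  0.5 -0.5]
foot [ 0.6942 -0.0218] [0.7146 0.0935] 0.117 yaw foot -10.0 spin [0.6644 0.0425] -10.32
off tip/foot -0.009 -0.0095 mouth gap 0.0256 lid -0.1756
handle along/off -0.1999 -0.0544
handle along/off -0.1935 -0.0249
```

```bash
python3 -m inch '0.02 0 0 0 0 0 0.6; 0.02 0 0 0 0 0 0.6; 0.02 0 0 0 0 0 0.6; 0.02 0 0 0 0 0 0.6; 0.02 0.0007 0 0 0 0 0.6; 0.02 0 0 0 0 0 0.6; 0 0 0.03 0 0 0 0.6; 0 0 0.03 0 0 0 0.6; 0 0 0.03 0 0 0 0.6; 0 0 0.02 0 0 0 0.6; 0 0 0.007 0 0 0 0.6; 0 0 0.003 0 0 0 0.6; 0 0 0 0 0 0 0.6; 0 0 0.002 0 0 0 0.6; 0 0 0 0 0 0 0.6; 0 0 0.001 0 0 0 0.6; 0 0 0 0 0 0 0.6'
```

```text
time_s: 34.77
tcp_pos: [0.5635, 0.0456, 0.0712]
eef_rot: [-179.9, 0.1, -100.1]
contact_force: [-0.1, 0.3, 4.2]
gripper_width: 0.0524
```

```bash
python3 -m inch '0 0 0.0005 0 0 0 0.6; -0.001 0 0 0 0 0 0.6; -0.002 0 0 0 0 0 0.6; -0.003 0 0 0 0 0 0.6; -0.003 0 0 0 0 0 0.6; -0.003 0 0 0 0 0 0.6; -0.003 0 0 0 0 0 0.6; -0.002 0 0 0 0 0 0.6; -0.001 0 0 0 0 0 0.6; 0 0 0 0 0 0 0.6; 0 0 0 0 0 0 0.6; 0 0 0 0 0 0 0.6'
python3 -m inch '0 0 -0.0005 0 0 0 0.6; 0 0 -0.001 0 0 0 0.6; 0 0 -0.003 0 0 0 0.6; 0 0 -0.01 0 0 0 0.6; 0 0 -0.03 0 0 0 0.6; 0 0 -0.04 0 0 0 0.6; 0 0 -0.04 0 0 0 0.6; -0.03 0 0 0 0 0 0.6; -0.03 0 0 0 0 0 0.6; -0.03 0 0 0 0 0 0.6; -0.02 0 0 0 0 0 0.6; 0 0 0 0 0 0 0.6; 0 0 0 0 0 0 0.6'
python3 - <<'E'
from plant import r
import cv2,pickle
P=r.camera_params("wrist")
im=r.capture("wrist")[:,:,::-1]; cv2.imwrite("pics/w17.png",im);pickle.dump(P,open("w17.pkl","wb"))
cv2.imwrite("pics/w17a.png",cv2.resize(im[20:140,235:435],None,fx=4,fy=4,interpolation=cv2.INTER_CUBIC))
cv2.imwrite("pics/w17b.png",cv2.resize(im[40:180,100:260],None,fx=4,fy=4,interpolation=cv2.INTER_CUBIC))
E
```

```text
time_s: 35.77
tcp_pos: [0.5667, 0.0635, 0.0711]
eef_rot: [-179.9, 0.1, -100.0]
contact_force: [-2.6, 0.8, 8.3]
gripper_width: 0.0526
time_s: 36.85
tcp_pos: [0.585, 0.1722, 0.1943]
eef_rot: [180.0, -0.0, -100.0]
contact_force: [-0.3, -0.2, 0.1]
gripper_width: 0.0524
```

View pics/w17.png

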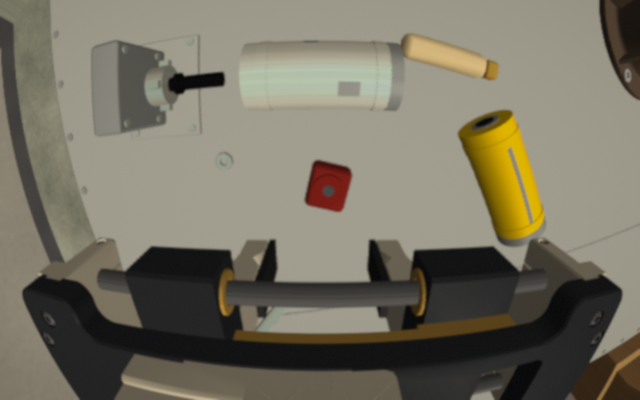

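View pics/w17a.png

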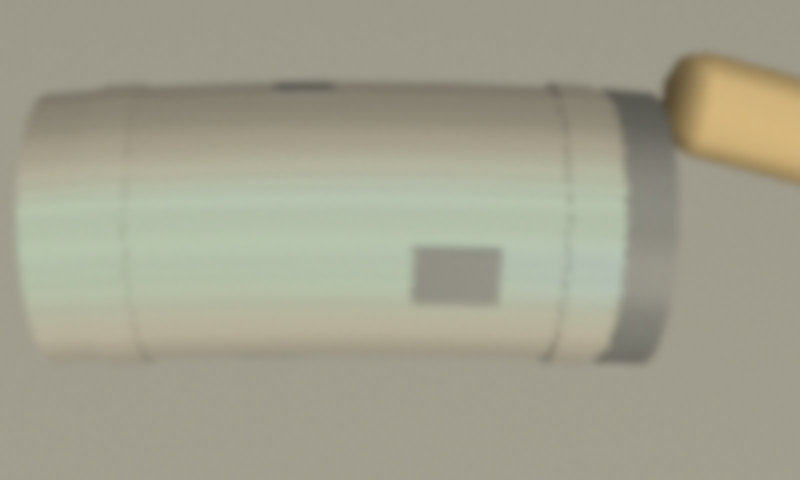

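View pics/w17b.png

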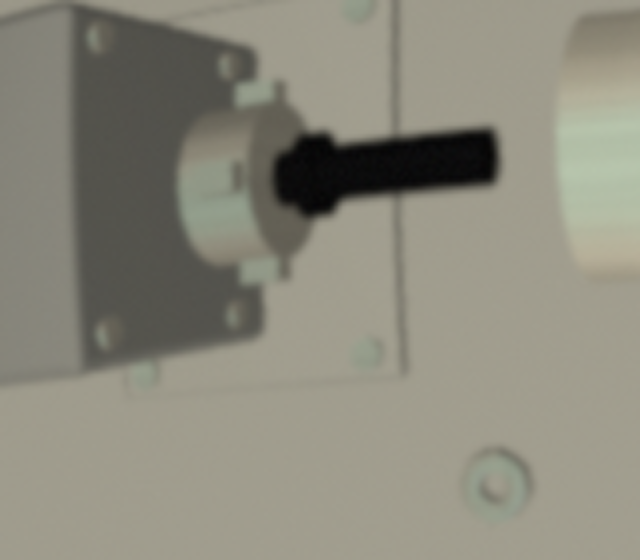

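```bash
python3 - <<'E'
import cv2
im=cv2.imread("pics/w17.png")
cv2.imwrite("pics/w17c.png",cv2.resize(im[20:150,90:250],None,fx=4,fy=4,interpolation=cv2.INTER_CUBIC))
E
```

```text
(no output)
```

View pics/w17c.png

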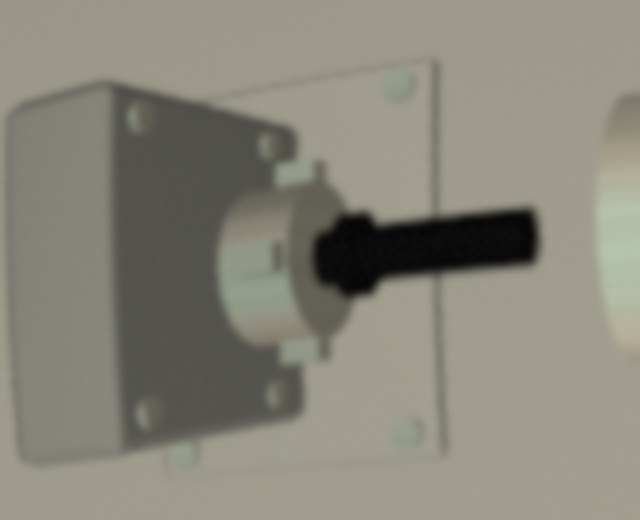

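```bash
python3 - <<'E'
from fit3 import *
P=pickle.load(open("w17.pkl","rb"));a=lambda x,y:(235+x/4,20+y/4);c=lambda x,y:(100+x/4,40+y/4)
fit(P,[a(200,358),a(350,355),a(500,357),a(200,88),a(350,84),a(500,87)],a(15,0)[0],a(680,0)[0],[.56,.03,-.31],c(497,156),c(350,171),c(396,-19),c(404,375),[a(664,97),a(705,52),a(690,153)])
E
```

```text
can [0.5654 0.0602] -9.71 [-0.2 -0.4 -0.2 -0.3 -0.2 -0.3  0.6 -0.6]
foot [ 0.6941 -0.0216] [0.7144 0.0939] 0.1172 yaw foot -9.97 spin [0.6647 0.0427] -9.83
off tip/foot -0.0 -0.0004 mouth gap 0.0258 lid -0.1758
handle along/off -0.1873 -0.0405
handle along/off -0.1993 -0.0549
handle along/off -0.1948 -0.025
```

```bash
python3 -m inch '0 0 -0.03 0 0 0 0.6; 0 0 -0.03 0 0 0 0.6; 0 0 -0.03 0 0 0 0.6; -0.03 0.015 0 0 0 0 0.6; -0.03 0.015 0 0 0 0 0.6; -0.03 0.015 0 0 0 0 0.6; -0.03 0.015 0 0 0 0 0.6; -0.03 0.015 0 0 0 0 0.6; -0.03 0.015 0 0 0 0 0.6; -0.03 0.015 0 0 0 0 0.6; -0.03 0.015 0 0 0 0 0.6; 0 0 0 0 0 0 0.6; 0 0 0 0 0 0 0.6'
python3 - <<'E'
from plant import r
import cv2
im=r.capture("top")[:,:,::-1]; cv2.imwrite("pics/t18.png",cv2.resize(im[90:270,220:400],None,fx=3.3,fy=3.3,interpolation=cv2.INTER_CUBIC))
im=r.capture("scene")[:,:,::-1]; cv2.imwrite("pics/s18.png",cv2.resize(im[140:300,260:440],None,fx=3.7,fy=3.7,interpolation=cv2.INTER_CUBIC))
E
```

```text
time_s: 37.98
tcp_pos: [0.5085, 0.4291, 0.2837]
eef_rot: [180.0, -0.1, -100.0]
contact_force: [0.5, -0.1, 0.0]
gripper_width: 0.0526
```

View pics/t18.png

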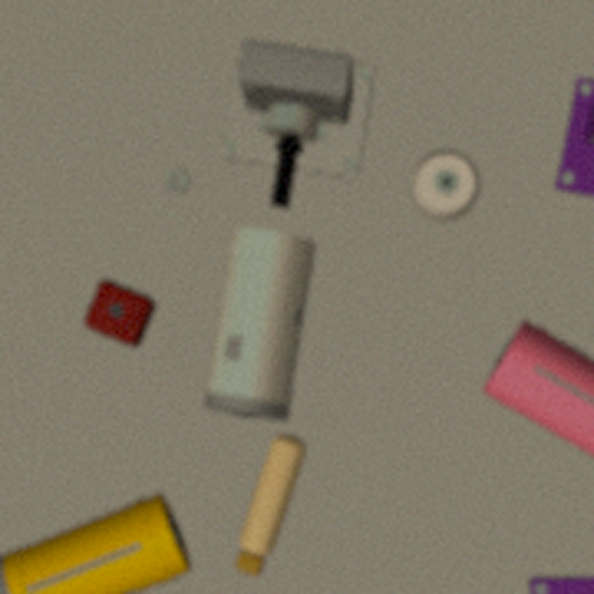

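View pics/s18.png

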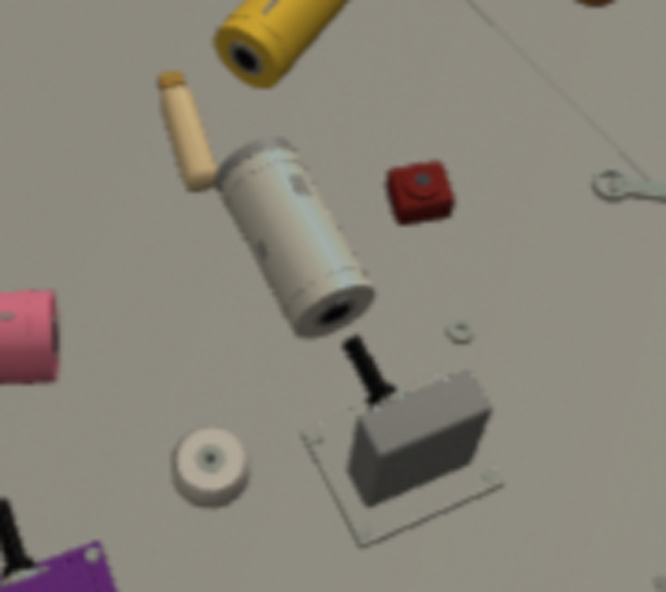

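```bash
python3 - <<'E'
from plant import r
from h import *
P=r.camera_params("top");Z=lambda x,y:(220+x/3.3,90+y/3.3)
f,n,t,b=[onz(P,Z(*p),.038)[:2] for p in((275,236),(247.5,410.5),(281.5,206),(289,150))]
u=(f-n)/np.hypot(*(f-n));us=np.array([np.cos(np.radians(-9.85)),np.sin(np.radians(-9.85))]);nn=np.array([-us[1],us[0]])
print(np.degrees(np.arctan2(u[1],u[0])),((f+n)/2-t)@nn,(f-t)@nn,(b-t)@nn)
E
```

```text
-9.546053610987595 0.0009450515776980491 0.0013391264173989873 0.0013594473719010787
```

```bash
python3 -c "
from plant import r
print(r.get_state()['time_s'],r.get_state()['contact_force']);r.close_job()"
```

```text
38.0833 [-0.02053784 -0.23193677  0.24382769]
the job is handed in; nothing more can be done
```

The canister is lying in line with the spindle and resting on its own. The arm is clear, and I handed the job in at 38 s of the 70 s allowed.

**What I did:** I rolled the canister over in eight short, slow strokes along its top. The handle's tip lay almost level with the canister's lid end, so a straight roll would probably have hit it. To avoid that, I turned the canister about 8.5° from above and let it roll slightly forward past the handle. Then I turned it back in line and finished with small strokes.

**Last checks:**

| Check | Wrist camera | Top camera |
|---|---|---|
| Distance of the canister's middle from the spindle's line | 0.0 to −0.4 mm | about +1 mm |
| Canister angle (spindle or headstock −9.8° to −10.0°) | −9.7° | −9.5° |

- **Clearances:** the canister's end is about 26 mm short of the spindle tip, and its lid end is about 11 mm clear of the handle.
- **Other things on the table:** the handle measured in the same place before and after, to within the measuring error. The heel block, skate wheel and bearing look unmoved in the pictures. I did not re-measure the other items.

**What went wrong on the way:** trying to drag the canister lengthwise with the fingertips only made the fingers slip. Two first attempts at turning it also slipped. These left it practically where it was (within about 1 mm lengthwise). Finger force reached about 39 N on its top while pressing. The spacing of the headstock's foot measured 117 mm instead of 120 mm, so lengths may be about 2% off.

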